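# Turn the game boxes face up, stack them and slide them under the counter riser

## Task

The travel-game boxes on this sale table lie face down, because their undersides have just been priced. Draw the blue tray by its handle clear out from under the wooden riser, then turn every box picture side up, keeping its lid and base pinched together so that it never comes open, and stack them all squarely in one pile in the middle of the tray, the long way along the tray's long way. Then slide the loaded tray back under the riser, fully home between the side panels, and leave the bottle, the bowl of beads and the toy carousel as they stand.

Things in the scene. Friction and masses are not known exactly. Their poses are not given: they have to be found in the camera images.
- bay (a point): Point on the table under the middle of the tray when it is fully home in the fixed wooden riser (a bridge shelf). x: level, into the bay, away from the robot; y along the shelf; z up. Two cheeks, 12 mm thick, stand at y = +-91 mm (170 mm clear between), from x = -45 to +75 mm. A stop strip 16 mm high crosses the bay's back; the tray's back edge meets it 2 mm past home.
- board_edge (a point): Middle of the lower front edge of the riser's top board, the overhang: 45 mm in front (-x) of the bay point and 175 mm above the table. The board is 15 mm thick, 206 mm long in y and reaches 120 mm back from this edge. Axes as the bay's.
- tray_floor (a point): Middle of the inner floor of a loose shallow blue tray, 120 mm (its x) by 150 mm (its y), 0.3 kg; the floor is 5 mm above its underside, a lip 5 mm wide all round stands 5 mm above the floor. x points to its back edge (into the bay), y along its length, z up. It starts about home in the bay and slides on the table.
- tray_handle (a point): Middle of the round steel bar of the tray's bow handle: bar 12 mm thick, 84 mm long along the tray's y, 140 mm in front (-x) of the tray's middle, its axis 35 mm above the table, free below, 74 mm clear between bar and tray. With the tray home it is 95 mm in front of the board's edge. Axes as the tray's.
- water: bystander: water bottle, 62 mm across, 200 mm tall, origin at the middle of its foot, behind and to the left
- beads: bystander: blue bowl of beads, 84 mm across, 38 mm high, origin at the middle of its foot, standing on the top board of the riser
- carousel: bystander: small red and white toy carousel, 73 mm across, 101 mm tall, behind and to the right; origin at the middle of its foot
- box1_mid (a point): Centre of the red game box (None if absent): shut, 62 (its x) by 80 (y) by 48 mm (z), about 0.15 kg. z points out of the underside of its base: up while face down, as it starts; down once picture up. On the z+ side is the brown base, on the z- side the red lid with the picture, each 24 mm high; the seam runs round through this centre, flush, so a grip here across the 62 mm width holds both.
- box1_lid (a joint): How far that box's lid has slid off its base, m: 0 shut, 0.04 off. The lid (40 g) sits on an inner neck with only 0.2 N of friction, so it slides off under its own weight if it is below the base and nothing holds it.
- box2_mid (a point): Centre of the green game box (None if absent): shut, 62 (its x) by 80 (y) by 48 mm (z), about 0.15 kg. z points out of the underside of its base: up while face down, as it starts; down once picture up. On the z+ side is the brown base, on the z- side the green lid with the picture, each 24 mm high; the seam runs round through this centre, flush, so a grip here across the 62 mm width holds both.
- box2_lid (a joint): How far that box's lid has slid off its base, m: 0 shut, 0.04 off. The lid (40 g) sits on an inner neck with only 0.2 N of friction, so it slides off under its own weight if it is below the base and nothing holds it.
- box3_mid (a point): Centre of the blue game box (None if absent): shut, 62 (its x) by 80 (y) by 48 mm (z), about 0.15 kg. z points out of the underside of its base: up while face down, as it starts; down once picture up. On the z+ side is the brown base, on the z- side the blue lid with the picture, each 24 mm high; the seam runs round through this centre, flush, so a grip here across the 62 mm width holds both.
- box3_lid (a joint): How far that box's lid has slid off its base, m: 0 shut, 0.04 off. The lid (40 g) sits on an inner neck with only 0.2 N of friction, so it slides off under its own weight if it is below the base and nothing holds it.
- box4_mid (a point): Centre of the orange game box (None if absent): shut, 62 (its x) by 80 (y) by 48 mm (z), about 0.15 kg. z points out of the underside of its base: up while face down, as it starts; down once picture up. On the z+ side is the brown base, on the z- side the orange lid with the picture, each 24 mm high; the seam runs round through this centre, flush, so a grip here across the 62 mm width holds both.
- box4_lid (a joint): How far that box's lid has slid off its base, m: 0 shut, 0.04 off. The lid (40 g) sits on an inner neck with only 0.2 N of friction, so it slides off under its own weight if it is below the base and nothing holds it.
Not all that is in view belongs to the job. What is shaped like the part that bears box3_mid but purple is not meant.

How it is judged (in metres and radians):
On the way, in this order (a step that is already met when the one before it is completed fails the run):
1. the tray is drawn clear of the riser's board (its back edge in front of the board) (x of tray_floor in the frame of bay below -0.107 m), for 0.2 s.
2. every box is picture side up, shut, and in one square pile in the tray, let go (angle between each of box1_mid, box2_mid, box3_mid, box4_mid's own z axis and vertical above 3 rad and x of box1_mid in the frame of tray_floor between -0.018 and 0.018 m and y of box1_mid in the frame of tray_floor between -0.018 and 0.018 m and angle between the y axis of each of box1_mid, box2_mid, box3_mid, box4_mid and the y axis of tray_floor, either way round below 0.2 rad and value of joint each of box1_lid, box2_lid, box3_lid, box4_lid below 0.005 m and contact force between each of box1, box2, box3, box4 and the fingers below 0.05 N and x of box2_mid in the frame of tray_floor between -0.018 and 0.018 m and y of box2_mid in the frame of tray_floor between -0.018 and 0.018 m and x of box3_mid in the frame of tray_floor between -0.018 and 0.018 m and y of box3_mid in the frame of tray_floor between -0.018 and 0.018 m and x of box4_mid in the frame of tray_floor between -0.018 and 0.018 m and y of box4_mid in the frame of tray_floor between -0.018 and 0.018 m), for 0.3 s.
At the end, for the whole second after the job is handed in: Every box picture up (0.14 rad), shut (gap under 5 mm), within 18 mm of the tray's middle in its x and y, turned under 0.2 rad from it, let go, at rest; tray flat and home within 12 mm (x) and 14 mm (y) of the bay point; bottle, bowl and carousel upright (all of step 2 and x of tray_floor in the frame of bay between -0.012 and 0.012 m and y of tray_floor in the frame of bay between -0.014 and 0.014 m and angle between tray_floor's own z axis and vertical below 0.05 rad and linear speed of each of box1, box2, box3, box4, tray below 0.02 m/s and angle between each of water, beads, carousel's own z axis and vertical below 0.1 rad); the robot touches nothing.
It fails at once if a box comes open (its lid more than 12 mm off its base) (value of joint any of box1_lid, box2_lid, box3_lid, box4_lid above 0.012 m).
It fails at once if the water bottle is pushed more than 30 mm or tipped (distance of water from where it was at the start of the episode above 0.03 m or angle between water's own z axis and vertical above 0.4 rad).
It fails at once if the bowl of beads is pushed more than 30 mm or tipped (distance of beads from where it was at the start of the episode above 0.03 m or angle between beads's own z axis and vertical above 0.4 rad).
It fails at once if the toy carousel is pushed more than 30 mm or tipped (distance of carousel from where it was at the start of the episode above 0.03 m or angle between carousel's own z axis and vertical above 0.4 rad).
Of box1, box2, box3, box4 only 2 to 3 are there at a start; the rules pass over those that are not, and their reading is None.
At some moment in a run one of tray, box1, box2, box3, box4 may be knocked a few centimetres aside while the robot is not near it.
It also fails if it takes over 210 s, if anything falls off the work surface, if the arm or the gripper's body presses on something with over 40 N, if the wrist force passes 120 N, or if a joint passes its speed limit or range.

## Robot

A 6-joint arm with a two-finger parallel gripper is mounted at the origin on the work surface. World frame = base frame: x ahead of the robot, y to its left, z up, the work surface at z = 0. Lengths are in m, angles in degrees, forces in N, time in s.
With the tool pointing down it reaches from about 0.4 to 0.825 m from the base axis. Payload 7 kg.
Tool frame: the origin (TCP) lies at the very end of the fingers, on their centre line; the grasp point (between the pads) lies 19 mm behind it (ctrl.grip_depth is the z of the grasp point in the tool frame, in m); z points along the fingers, y is the direction in which the jaws open and shut (so a half turn about z gives the same grasp; the last joint's range is limited). The gripper opens to 88 mm and grips with 3 to 60 N. Pads are 19 mm wide; open, the fingers measure 130 mm over their backs; the gripper's body (78 mm by 193 mm) begins 47 mm behind the grasp point.
Start: joints at [82.34, 20.546, 0.682, 0, -70.136, -16.507], TCP at [0.276, 0.616, 0.227] pointing down, gripper open.
Joint ranges: [-176.03, 176.03], [-82.01, 121.73], [-58.28, 71.71], [-173.87, 95.51], [-174.79, -0.11], [-173.66, 173.66]. Speed limits (degrees/s): [136.94, 136.94, 172.46, 180, 180, 180].

## Interface

Orientations are given as [roll, pitch, yaw] about the fixed x, y, z axes, in that order (R = Rz(yaw) Ry(pitch) Rx(roll)).
In Python, from plant import telemetry, snapshot, job, models, ctrl gives the robot as it stands.
- The arm moves only by the tool jog_arm, never from a script. Its argument "targets" is text: rows parted by semicolons, each of 7 numbers parted by spaces: the shift along the tool's x, y, z in m, then the turn, a rotation vector about the tool's x, y, z in degrees, then the gripper command: -1 is shut, 1 is fully open, values between are in proportion. A call has exactly 8 rows; each row is the pose to reach, as a shift and turn from the pose measured when the call began, along the tool's axes at that moment; what a row does not reach only later rows make up. A row lasts 1/8 s, in which the tool goes at most 62.5 mm and 10.7 degrees, less where a joint would pass 70% of its speed; a pose out of reach is approached as far as the arm can. A call with a gripper value outside its range is refused whole. The fingers move at their own pace and stop on an object; the grip force is fixed at half the most. Time passes only in rows, so rows that repeat a pose let the fingers close, or fill a call up. It gives the time, the measured TCP pose, the force and the opening at its end, in the units of the state.
- telemetry.get_obs(): the state, without advancing time (a new reading comes with each control period).
- snapshot(name): name is "side" or "top" or "wrist"; returns a dict with "img" (384x512x3 uint8, red, green, blue), "range_z" (384x512 float32, m along the optical axis (not along the pixel's ray), 0 where there is no reading), "intrinsics" (3x3 intrinsics, pixels), "R" (3x3) and "t" (3): a world point X has camera coordinates R X + t. Camera axes: x right, y down, z forward; pixel columns grow to the right and rows downward; lengths in m; the calibration is good to about 2 mm. A picture is of the moment at which its call begins.
- job.close_job(): hands the job in, once; it reports no verdict.
Trained networks look in a picture, given as the dict that the camera call returned (one of the last four; its "shot" number tells which), for a name from the list of things; names that differ only in an ending like _2 or _b are one class to them, and where a whole thing is asked for, a point or a joint stands for the part that bears it (a point fixed in the world has none). Each returns a list of dicts, best first, with "conf" (0 to 1); they miss things now and then, are a little off and sometimes report something else, mostly with a low value. They report only what shows in the picture. A call takes as long as a camera call. They do not tell look-alikes from the thing itself.
- models.cut_out(name, picture): "region" (384x512 bool, what is visible of it) and "uv" ([column, row] in pixels, amid what is visible of it).
- models.spot_point(name, picture): "uv" ([column, row] in pixels: a listed point, or the origin of a listed thing).
The state is a dict: "clock": time; "joint_pos": joint angles; "qvel": joint speeds; "tau": joint torques, N m; "tool_pos": TCP position; "orientation": TCP orientation; "force": force on the tool from outside, world axes, zero at the start; "moment": the same for the moment, N m; "opening": finger opening in m.
Only numpy, scipy, OpenCV 4.12 (cv2) and the standard library are available. Lean on these libraries where they do the work, as an engineer would, in place of code of your own. Each camera call takes 0.05 s, during which the arm holds its last target.

## Working session

There is one attempt and no reset: what is moved stays moved. The work goes in short steps, Python scripts to look and compute and a tool call to move; the robot and the scene stay as the last step left them, time stands still between calls to the robot, and variables do not carry over. Pictures are saved under pics/ and viewed, and the job is handed in when it is done.

Besides the shell and the picture viewer there is one more tool, called as name(argument=value, ...) on one line, values as JSON. jog_arm: Moves the arm, as the interface text tells. Its arguments: {"type":"object","properties":{"targets":{"type":"string"}},"required":["targets"]}

```bash
ls; mkdir -p pics
cat > h.py <<'E'
import numpy as np, cv2
from scipy.spatial.transform import Rotation as Ro
from plant import telemetry, snapshot, job, models, ctrl
def save(p,name): cv2.imwrite('pics/'+name+'.png',p['img'][:,:,::-1])
def cloud(p):
    K=p['intrinsics'];z=p['range_z'];v,u=np.mgrid[:z.shape[0],:z.shape[1]]
    c=np.stack([(u-K[0,2])/K[0,0]*z,(v-K[1,2])/K[1,1]*z,z],-1)
    return (c-p['t'])@p['R']
def px(X,p):
    c=p['R']@np.asarray(X)+p['t'];q=p['intrinsics']@c;return q[:2]/q[2]
E
python3 - <<'E'
from h import *
for n in ['side','top','wrist']:
    p=snapshot(n);save(p,n+'0');print(n,-p['R'].T@p['t'])
    np.set_printoptions(precision=3,suppress=True)
    print(p['R'])
print(telemetry.get_obs())
E
```

```text
pics
side [1.45261008 0.03755155 0.98113828]
[[-0.129  0.992 -0.008]
 [ 0.714  0.087 -0.694]
 [-0.688 -0.095 -0.72 ]]
top [ 0.445 -0.1    1.477]
[[ 0.015 -1.     0.008]
 [-0.989 -0.016 -0.146]
 [ 0.146 -0.006 -0.989]]
wrist [0.341 0.587 0.384]
[[-0.41  -0.912  0.001]
 [-0.881  0.396  0.261]
 [-0.238  0.106 -0.965]]
{'clock': 0.15, 'joint_pos': array([ 82.339,  20.582,   0.648,  -0.013, -70.138, -16.509]), 'qvel': array([-0.05 , -0.172,  0.038, -0.002,  0.123,  0.01 ]), 'tau': array([ -0.001, -58.327,  29.329,   7.001,   0.009,  -0.   ]), 'tool_pos': array([0.276, 0.615, 0.226]), 'orientation': array([179.928,  -0.008, -24.175]), 'force': array([-0.133,  0.386,  0.081]), 'moment': array([ 0.023, -0.066, -0.024]), 'opening': 0.08744845809303542}
```

View pics/side0.png

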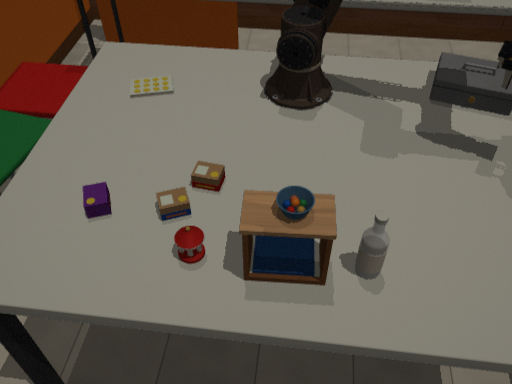

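View pics/top0.png

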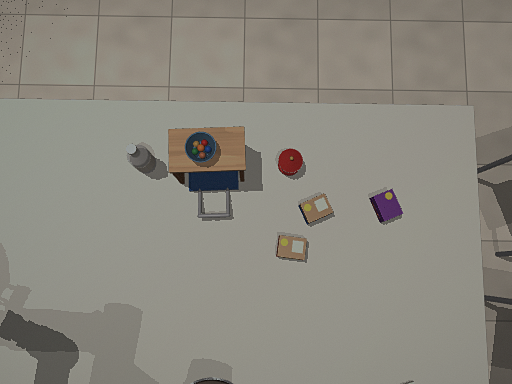

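View pics/wrist0.png

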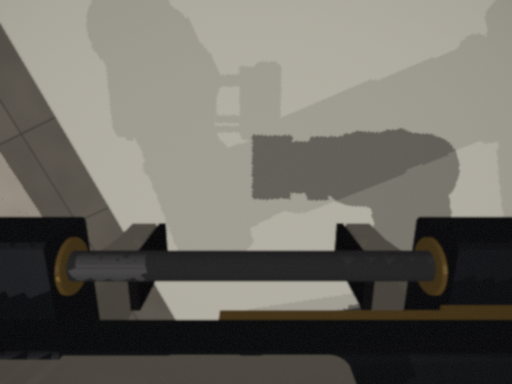

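The side view shows two game boxes: red at (208,176) and blue at (174,203). The purple one at (97,200) is the look-alike. In the top view they are at (292,247), (317,208) and (386,205) respectively. The tray handle is at about (214,203) in the top view. Next I'll measure the poses.

```bash
cat > meas.py <<'E'
from h import *
np.set_printoptions(precision=4,suppress=True)
p=snapshot('top');C=cloud(p)
def rect(P):
    r=cv2.minAreaRect((P[:,:2]*1000).astype(np.float32));b=cv2.boxPoints(r)
    return r
def ang_long(r):
    b=cv2.boxPoints(r);e=[b[1]-b[0],b[2]-b[1]];e=max(e,key=np.linalg.norm)
    return np.degrees(np.arctan2(e[1],e[0]))
for n in ['box1_mid','box2_mid','box3_mid','box4_mid']:
  for d in models.cut_out(n,p)[:2]:
    m=d['region'];P=C[m];
    if len(P)<20: continue
    zt=np.percentile(P[:,2],80);Q=P[abs(P[:,2]-zt)<.006]
    r=rect(Q);print(n,d['conf'],d['uv'],'ztop',zt,r[0],r[1],ang_long(r)%180, len(Q))
for n in ['bay','board_edge','tray_floor','tray_handle','water','beads','carousel']:
  for d in models.spot_point(n,p)[:2]:
    u,v=map(int,np.round(d['uv']));print(n,round(d['conf'],2),d['uv'],C[min(v,383),min(u,511)])
# board top
m=(abs(C[...,2]-.19)<.008);n_,L,st,_=cv2.connectedComponentsWithStats(m.astype(np.uint8))
i=1+np.argmax(st[1:,4]);P=C[L==i];r=rect(P);print('board',r,ang_long(r)%180,np.median(P[:,2]))
E
python3 meas.py
python3 - <<'E'
from h import *
p=snapshot('top');i=p['img'][80:280,110:420,::-1];cv2.imwrite('pics/crop1.png',cv2.resize(i,None,fx=2.5,fy=2.5,interpolation=cv2.INTER_CUBIC))
E
```

```text
box1_mid 0.74 [292.1, 243.3] ztop 0.05125642464208988 (495.7911682128906, -225.40750122070312) (80.10649871826172, 61.88697814941406) 83.19608 530
box3_mid 0.86 [315.0, 210.3] ztop 0.05156325001269491 (611.2556762695312, -297.1715393066406) (61.58156967163086, 79.94049072265625) 115.184525 489
box3_mid 0.62 [387.4, 205.8] ztop 0.05128409136094419 (623.7935791015625, -508.2560729980469) (79.0576171875, 63.86555480957031) 20.98784 509
bay 0.66 [291.3, 249.2] [ 0.4902 -0.2242  0.0424]
board_edge 0.71 [207.4, 171.3] [0.689  0.0134 0.1899]
tray_floor 0.59 [211.5, 170.3] [0.6919 0.0001 0.1899]
tray_handle 0.67 [210.6, 215.6] [0.583  0.011  0.0415]
water 0.91 [146.7, 162.1] [0.7275 0.1915 0.1093]
beads 0.63 [202.0, 152.0] [0.7341 0.0254 0.2182]
carousel 0.96 [287.4, 164.8] [ 0.7318 -0.2088  0.0776]
board ((749.059814453125, 16.635353088378906), (121.63941955566406, 206.213623046875), 3.2248761653900146) 93.22489 0.1904674326732837
```

View pics/crop1.png

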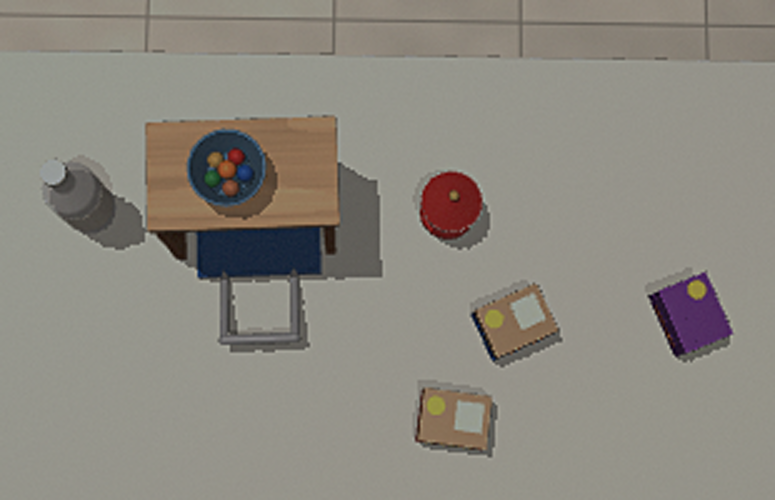

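```bash
cat > trayfit.py <<'E'
from h import *
np.set_printoptions(precision=4,suppress=True)
def bar(p,lo=.028,hi=.05,c=(.6,.01),rad=.12):
    C=cloud(p);m=(C[...,2]>lo)&(C[...,2]<hi)&(abs(C[...,0]-c[0])<rad)&(abs(C[...,1]-c[1])<rad)
    return C[m]
if __name__=='__main__':
  p=snapshot('top');P=bar(p,c=(.59,.008),rad=.07);print(len(P));r=cv2.minAreaRect((P[:,:2]*1000).astype(np.float32));print(r)
  f=P[P[:,0]<P[:,0].min()+.014];print(f.min(0),f.max(0),np.median(f,0))
  v=np.polyfit(f[:,1],f[:,0],1);print('slope deg',np.degrees(np.arctan(v[0])))
  T=cloud(p);t=T[...,2][abs(T[...,0]-.5)+abs(T[...,1])<.05];print('table z',np.median(t))
  s=snapshot('side')
  for n in ['tray_floor','bay','board_edge','box1_mid','box3_mid']:
    for d in models.spot_point(n,s)[:2]:
      u,v=map(int,np.round(d['uv']));print(n,round(d['conf'],2),d['uv'],cloud(s)[v,u])
  print(telemetry.get_obs()['clock'])
E
python3 trayfit.py
```

```text
195
((607.6786499023438, 4.958560943603516), (55.29507827758789, 92.34693145751953), 1.3813092708587646)
[ 0.579  -0.0418  0.0322] [0.593  0.0497 0.0493] [0.586  0.0051 0.0406]
slope deg -2.5135348240339517
table z 0.0009162333719337189
tray_floor 0.72 [286.3, 256.0] [0.7334 0.0177 0.0057]
tray_floor 0.34 [208.3, 176.4] [ 0.5181 -0.2192  0.0477]
bay 0.32 [289.1, 197.5] [0.7227 0.0154 0.2052]
board_edge 0.9 [287.5, 194.4] [0.7209 0.0126 0.2158]
box1_mid 0.97 [209.4, 175.3] [ 0.5138 -0.2172  0.0476]
box3_mid 0.86 [96.9, 202.1] [ 0.6531 -0.4903  0.0506]
box3_mid 0.78 [176.7, 203.6] [ 0.6344 -0.2788  0.0506]
1.15
```

```bash
cat > go.py <<'E'
from h import *
import sys
# usage: from go import *; go([(X,R,g,nrows),...])
def Rj(phi,t=0):
    a=np.radians(phi);u=np.array([np.cos(a),np.sin(a),0])
    return (Ro.from_rotvec(-np.radians(t)*u)*Ro.from_euler('z',phi-90,degrees=True)*Ro.from_euler('x',180,degrees=True))
def tcp(G,R,d=None):  # grasp point -> tcp
    return np.asarray(G)+R.apply([0,0,0.019])
def cur():
    o=telemetry.get_obs();return o,np.array(o['tool_pos']),Ro.from_euler('xyz',o['orientation'],degrees=True)
def go(segs,force_last=None):
    o,X0,R0=cur();rows=[];X,R=X0,R0
    for (Xt,Rt,g,n) in segs:
        Xt=np.asarray(Xt,float);d=(R.inv()*Rt).as_rotvec()
        for k in range(1,n+1):
            f=k/n;Xi=X+(Xt-X)*f;Ri=R*Ro.from_rotvec(d*f)
            s=R0.inv().apply(Xi-X0);w=np.degrees((R0.inv()*Ri).as_rotvec())
            rows.append(' '.join(('%.4f'%v).rstrip('0').rstrip('.').replace('-0','-0') if abs(v)>5e-5 else '0' for v in s)+' '+' '.join(('%.1f'%v) if abs(v)>.05 else '0' for v in w)+' %g'%g)
        print('step mm/row %.1f deg/row %.1f'%(np.linalg.norm(Xt-X)/n*1000,np.degrees(np.linalg.norm(d))/n))
        X,R=Xt,Rt
    print(len(rows));print('; '.join(rows))
def log():
    import json
    o=telemetry.get_obs();open('fk.txt','a').write(json.dumps([list(map(float,o['joint_pos'])),list(map(float,o['tool_pos'])),list(map(float,o['orientation']))])+'\n')
E
python3 - <<'E'
from go import *
log()
o,X,R=cur()
go([((.45,.31,.21),Ro.from_euler('z',-78,degrees=True)*R,-.5,8)])
E
```

```text
step mm/row 44.0 deg/row 9.8
8
0.0355 0.026 0.0021 0 0 9.7 -0.5; 0.0709 0.052 0.0041 0 0 19.5 -0.5; 0.1064 0.078 0.0062 0 0 29.2 -0.5; 0.1418 0.104 0.0083 0 0 39.0 -0.5; 0.1773 0.1299 0.0103 0 0 48.7 -0.5; 0.2127 0.1559 0.0124 0 0 58.5 -0.5; 0.2482 0.1819 0.0145 0 0 68.2 -0.5; 0.2836 0.2079 0.0165 0 0 78.0 -0.5
```

jog_arm(targets="0.035 0.026 0.002 0 0 9.7 -0.7; 0.071 0.052 0.004 0 0 19.5 -0.7; 0.106 0.078 0.006 0 0 29.2 -0.7; 0.142 0.104 0.008 0 0 39 -0.7; 0.177 0.13 0.01 0 0 48.7 -0.7; 0.213 0.156 0.012 0 0 58.5 -0.7; 0.248 0.182 0.0145 0 0 68.2 -0.7; 0.284 0.208 0.0165 0 0 78 -0.7")

```text
clock: 2.15
tool_pos: [0.4508, 0.3085, 0.2103]
orientation: [-180.0, 0.0, -102.5]
force: [0.8, 0.2, -0.8]
opening: 0.0152
```

Run:
```python
from go import *
log()
o,X,R=cur();print(X,o['orientation'],o['joint_pos'],o['opening'])
go([((.615,.006,.15),Ro.from_euler('xyz',[180,0,183],degrees=True),-.7,8)])
```

```text
[0.45084954 0.30853331 0.21028198] [-1.79983061e+02  2.94550806e-02 -1.02474768e+02] [ 5.49419316e+01  9.10901379e+00 -1.70665584e+01  4.82485170e-03
 -6.37907263e+01 -6.74188339e+01] 0.01516548581941398
step mm/row 43.7 deg/row 9.3
8
0.0325 -0.0282 0.0075 0 0 9.3 -0.7; 0.065 -0.0564 0.0151 0 0 18.6 -0.7; 0.0975 -0.0846 0.0226 0 0 27.9 -0.7; 0.13 -0.1128 0.0301 0 0 37.3 -0.7; 0.1625 -0.141 0.0376 0 0 46.6 -0.7; 0.195 -0.1692 0.0452 0 0 55.9 -0.7; 0.2275 -0.1974 0.0527 0 0 65.2 -0.7; 0.26 -0.2256 0.0602 0 0 74.5 -0.7
```

jog_arm(targets="0.0325 -0.028 0.0075 0 0 9.3 -0.7; 0.065 -0.056 0.015 0 0 18.6 -0.7; 0.0975 -0.085 0.0225 0 0 27.9 -0.7; 0.13 -0.113 0.03 0 0 37.3 -0.7; 0.1625 -0.141 0.0375 0 0 46.6 -0.7; 0.195 -0.169 0.045 0 0 55.9 -0.7; 0.2275 -0.197 0.0525 0 0 65.2 -0.7; 0.26 -0.2255 0.06 0 0 74.5 -0.7")

```text
clock: 3.15
tool_pos: [0.6156, 0.0047, 0.1501]
orientation: [180.0, 0.0, -177.3]
force: [0.8, 0.1, 0.7]
opening: 0.0128
```

Run:
```python
from go import *
log()
o,X,R=cur();print(X,o['orientation'],o['joint_pos'],o['opening'])
p=snapshot('top');save(p,'top1');q=snapshot('wrist');save(q,'w1')
print(px((.615,.006,.15),p))
go([((.615,.006,.02),Ro.from_euler('xyz',[180,0,183],degrees=True),-.7,8)])
```

```text
[0.61558217 0.00473598 0.15013851] [ 1.79973031e+02  4.55351633e-02 -1.77273669e+02] [ 1.85856878e+01  1.83168476e+01 -1.31054776e+01 -1.58270601e-02
 -5.85265039e+01 -1.05851089e+02] 0.012780263791855343
[210.15971174 200.47038275]
step mm/row 16.1 deg/row 0.1
8
0 0.0004 0.0161 0 0 -0.1 -0.7; 0.0001 0.0008 0.0322 0 0 -0.1 -0.7; 0.0001 0.0012 0.0483 0 0 -0.2 -0.7; 0.0002 0.0016 0.0644 0 0 -0.2 -0.7; 0.0002 0.002 0.0806 0 0 -0.3 -0.7; 0.0003 0.0025 0.0967 0 -0.1 -0.3 -0.7; 0.0003 0.0029 0.1128 0 -0.1 -0.4 -0.7; 0.0004 0.0033 0.1289 0 -0.1 -0.4 -0.7
```

View pics/w1.png

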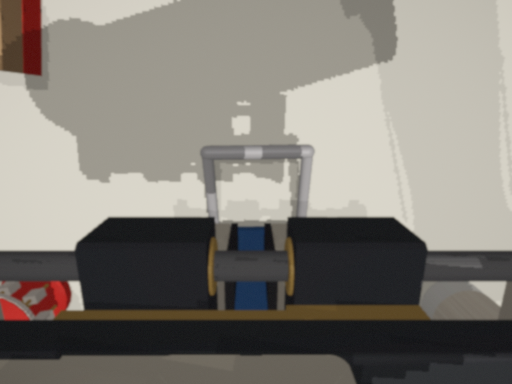

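The wrist view shows the bow handle's bar at row 153, from col 205 to 310. The fingers at about col 252 are between its legs, so I'll go down inside the bow.

jog_arm(targets="0 0 0.016 0 0 0 -0.7; 0 0 0.032 0 0 0 -0.7; 0 0.001 0.048 0 0 0 -0.7; 0 0.001 0.064 0 0 0 -0.7; 0 0.001 0.081 0 0 -0.2 -0.7; 0 0.001 0.097 0 0 -0.2 -0.7; 0 0.001 0.113 0 0 -0.3 -0.7; 0 0.001 0.129 0 0 -0.3 -0.7")

```text
clock: 4.25
tool_pos: [0.6155, 0.0037, 0.0188]
orientation: [-180.0, -0.1, -177.1]
force: [0.1, 0.3, -0.5]
opening: 0.0134
```

Run:
```python
from go import *
log()
p=snapshot('top');save(p,'top2');q=snapshot('wrist');save(q,'w2')
cv2.imwrite('pics/c2.png',np.hstack([cv2.resize(p['img'][100:260,120:320,::-1],(640,512))[:, :400],q['img'][:,56:456,::-1][:].copy() if 0 else cv2.resize(q['img'][:,:,::-1],(400,300)).repeat(1,0) if 0 else cv2.copyMakeBorder(cv2.resize(q['img'][:,:,::-1],(400,300)),0,212,0,0,0)]))
```

```text
(no output)
```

View pics/c2.png

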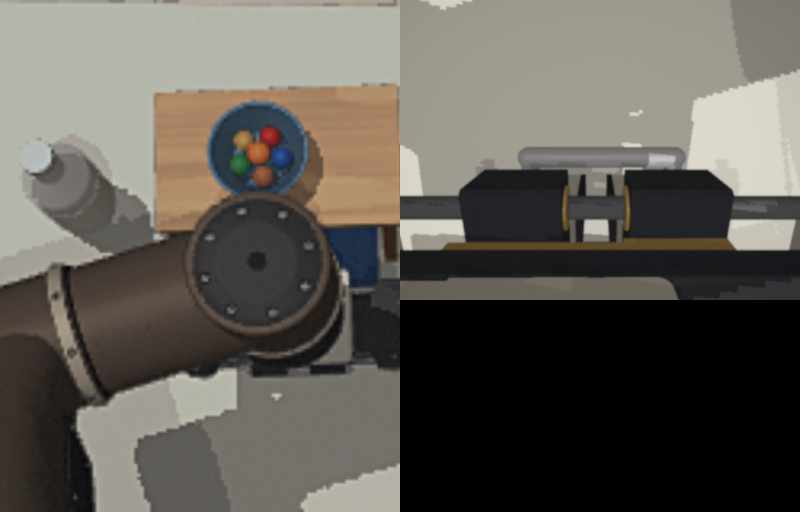

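The fingers are inside the bow, so I'll pull along the tool's +x.

jog_arm(targets="0.008 0 0 0 0 0 -0.7; 0.016 0 0 0 0 0 -0.7; 0.026 0 0 0 0 0 -0.7; 0.038 0 0 0 0 0 -0.7; 0.05 0 0 0 0 0 -0.7; 0.062 0 0 0 0 0 -0.7; 0.074 0 0 0 0 0 -0.7; 0.086 0 0 0 0 0 -0.7")

```text
clock: 5.35
tool_pos: [0.5277, -0.0009, 0.0182]
orientation: [-179.9, -0.2, -177.1]
force: [2.2, 0.2, 0.7]
opening: 0.013
```

jog_arm(targets="0.014 0 0 0 0 0 -0.7; 0.028 0 0 0 0 0 -0.7; 0.042 0 0 0 0 0 -0.7; 0.056 0 0 0 0 0 -0.7; 0.07 0 0 0 0 0 -0.7; 0.084 0 0 0 0 0 -0.7; 0.096 0 0 0 0 0 -0.7; 0.1 0 0 0 0 0 -0.7")

```text
clock: 6.35
tool_pos: [0.427, -0.006, 0.0187]
orientation: [-179.9, -0.2, -177.1]
force: [2.0, -1.1, -1.3]
opening: 0.0133
```

Run:
```python
from go import *
log()
o,X,R=cur();print(X,o['orientation'],o['joint_pos'],o['force'])
p=snapshot('side');save(p,'s3')
```

```text
[ 0.42698508 -0.00601182  0.01865838] [-179.94987523   -0.23369096 -177.10740333] [ 2.58380474e+01  1.26092204e+01 -4.44446238e+01 -8.21263819e-02
 -3.31809247e+01 -1.12876521e+02] [ 1.98986344 -1.05158329 -1.30000383]
```

View pics/s3.png

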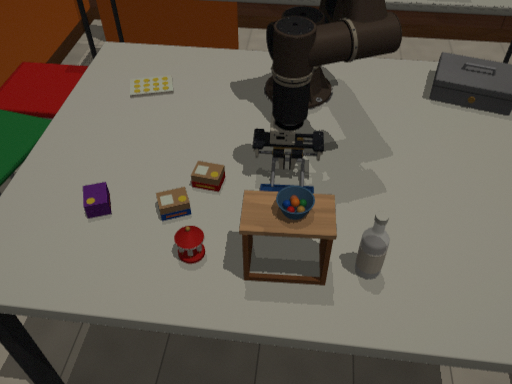

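Tray is out: its blue back lip shows at (287,189) in front of the board. I'll back off from the bar and lift.

jog_arm(targets="-0.01 0 0 0 0 0 -0.7; -0.02 0 0 0 0 0 -0.7; -0.02 0 -0.03 0 0 0 -0.7; -0.02 0 -0.07 0 0 0 -0.7; -0.02 0 -0.11 0 0 0 -0.7; -0.02 0 -0.15 0 0 0 -0.7; -0.02 0 -0.19 0 0 0 0; -0.02 0 -0.23 0 0 0 1")

```text
clock: 7.4
tool_pos: [0.4485, -0.0049, 0.2502]
orientation: [-179.9, -0.2, -177.1]
force: [0.9, -0.5, -1.1]
opening: 0.0277
```

Run:
```python
from go import *
log()
p=snapshot('top');save(p,'top4')
C=cloud(p)
R=Rj(-7,0)
go([((.5,-.226,.22),R,1,12)])
```

```text
step mm/row 19.1 deg/row 6.7
12
-0.0031 -0.0186 0.003 0 0 -6.7 1; -0.0063 -0.0372 0.006 0 0 -13.3 1; -0.0094 -0.0559 0.0089 0 0 -20.0 1; -0.0125 -0.0745 0.0119 -0.1 0 -26.7 1; -0.0157 -0.0931 0.0149 -0.1 0.1 -33.4 1; -0.0188 -0.1117 0.0179 -0.1 0.1 -40.0 1; -0.0219 -0.1303 0.0209 -0.1 0.1 -46.7 1; -0.025 -0.149 0.0239 -0.1 0.1 -53.4 1; -0.0282 -0.1676 0.0268 -0.1 0.1 -60.1 1; -0.0313 -0.1862 0.0298 -0.1 0.1 -66.7 1; -0.0344 -0.2048 0.0328 -0.1 0.1 -73.4 1; -0.0376 -0.2234 0.0358 -0.2 0.1 -80.1 1
```

View pics/top4.png

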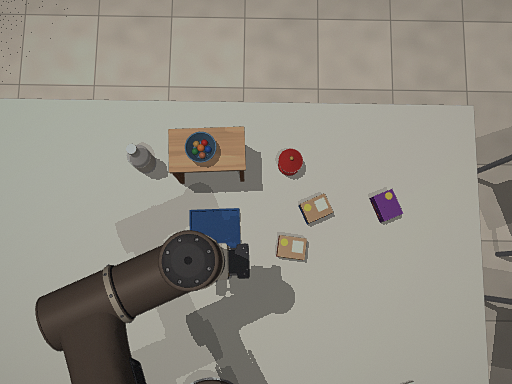

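Top view: tray at (215,225), clear of the board, and the boxes haven't moved. I'll go over the red box at (292,247).

jog_arm(targets="-0.005 -0.028 0.004 0 0 -10 1; -0.009 -0.056 0.009 0 0 -20 1; -0.014 -0.084 0.013 0 0 -30 1; -0.019 -0.112 0.018 0 0 -40 1; -0.024 -0.14 0.022 0 0 -50 1; -0.028 -0.168 0.027 0 0 -60 1; -0.033 -0.196 0.031 0 0 -70 1; -0.0375 -0.2235 0.036 0 0 -80 1")

```text
clock: 8.45
tool_pos: [0.5008, -0.2275, 0.2193]
orientation: [-179.8, -0.0, -96.8]
force: [-0.1, 0.4, 0.0]
opening: 0.0877
```

Run:
```python
from go import *
log()
o,X,R=cur();print(X,o['orientation'],o['joint_pos'])
p=snapshot('wrist');save(p,'w5')
R=Rj(-7,-20);G=np.array((.495,-.226,.17))
go([(tcp(G,R),R,1,8)])
```

```text
[ 0.50076726 -0.22752848  0.21928451] [-1.79833132e+02 -2.64169317e-03 -9.67823504e+01] [-4.01911818e+00  8.99904987e+00 -1.59710823e+01  1.18006801e-02
 -6.48633214e+01 -2.76822550e+00]
step mm/row 8.4 deg/row 2.5
8
-0.0012 0.0008 0.0083 0 -2.5 0.1 1; -0.0023 0.0016 0.0165 0 -5.0 0.2 1; -0.0035 0.0024 0.0248 0 -7.5 0.3 1; -0.0047 0.0032 0.033 0 -10.0 0.4 1; -0.0058 0.004 0.0413 0 -12.5 0.5 1; -0.007 0.0048 0.0496 0 -15.0 0.6 1; -0.0082 0.0056 0.0578 0 -17.5 0.7 1; -0.0093 0.0064 0.0661 0.1 -20.0 0.8 1
```

View pics/w5.png

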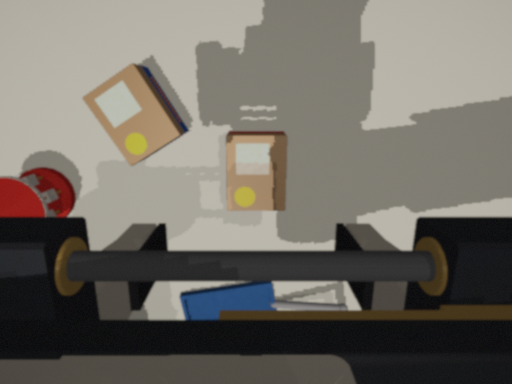

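```bash
cat > bx.py <<'E'
from h import *
np.set_printoptions(precision=4,suppress=True)
def top_rect(p,c,rad=.07,zlo=.035,zhi=.06):
    C=cloud(p);m=(C[...,2]>zlo)&(C[...,2]<zhi)&(np.hypot(C[...,0]-c[0],C[...,1]-c[1])<rad)
    n,L,st,_=cv2.connectedComponentsWithStats(m.astype(np.uint8));i=1+np.argmax(st[1:,4]);P=C[L==i]
    zt=np.median(P[:,2]);P=P[abs(P[:,2]-zt)<.005]
    r=cv2.minAreaRect((P[:,:2]*1000).astype(np.float32));b=cv2.boxPoints(r);e=max([b[1]-b[0],b[2]-b[1]],key=np.linalg.norm)
    return np.array(r[0])/1000,r[1],np.degrees(np.arctan2(e[1],e[0]))%180,zt
E
python3 - <<'E'
from bx import *
for n in ['wrist','top']:
    p=snapshot(n);print(n,top_rect(p,(.496,-.226)),top_rect(p,(.611,-.297)))
E
```

```text
wrist (array([ 0.4971, -0.2244]), (79.68726348876953, 62.073646545410156), np.float32(83.28077), np.float64(0.048422023252325974)) (array([ 0.6128, -0.2968]), (62.93705749511719, 80.18627166748047), np.float32(114.534874), np.float64(0.04841993952300465))
top (array([ 0.4643, -0.2324]), (0.0, 0.0), np.float32(0.0), np.float64(0.04959302127664958)) (array([ 0.6306, -0.3038]), (33.102195739746094, 53.42451477050781), np.float32(112.93107), np.float64(0.04901054443166239))
```

jog_arm(targets="-0.001 0.001 0.004 0 -3 0 1; -0.002 0.002 0.008 0 -6 0 1; -0.003 0.003 0.012 0 -9 0 1; -0.004 0.004 0.016 0 -12 0 1; -0.006 0.005 0.02 0 -15 0 1; -0.008 0.006 0.024 0 -18 0 1; -0.009 0.006 0.028 0 -21 0 1; -0.01 0.006 0.03 0 -24 0 1")

```text
clock: 9.6
tool_pos: [0.4959, -0.2161, 0.1886]
orientation: [-180.0, 24.1, -97.4]
force: [-0.7, -1.6, -0.3]
opening: 0.0878
```

Run:
```python
from go import *
log()
o,X,R=cur();print(X,o['orientation'],o['joint_pos'])
```

```text
[ 0.49589025 -0.21614727  0.18864166] [-179.98953892   24.1043868   -97.37105275] [-20.91446026  16.70285297  -4.56320332 -24.15853084 -75.98884556
  20.97638331]
```

```bash
cat > kin.py <<'E'
import numpy as np, json
from scipy.optimize import least_squares
from scipy.spatial.transform import Rotation as Ro
def rot(ax,d): return Ro.from_euler(ax,d,degrees=True)
S4=1
def fk(q,th,s4=None,s6=None):
    s4=th[-2] if s4 is None else s4
    b,a1,d1,L2,x3,z3,yy,x6,z6,y6=th[:10]
    R=rot('z',q[0]);p=R.apply([a1,b,d1]);R=R*rot('y',q[1]);p=p+R.apply([0,0,L2])
    R=R*rot('y',-q[2]);p=p+R.apply([x3,0,z3]);R=R*rot('x',s4*q[3]);p=p+R.apply([0,yy,0])
    R=R*rot('y',-q[4]);p=p+R.apply([x6,y6,z6]);R=R*rot('x',th[-1]*q[5])
    return p,R
D=[json.loads(l) for l in open('fk.txt')]
def fit():
    best=None
    for s4 in (1,-1):
      for s6 in (1,-1):
        f=lambda th:np.concatenate([fk(d[0],list(th)+[s4,s6])[0]-d[1] for d in D]+[1e-3*(np.array(th)-x0)])
        x0=np.array([-.19,0,.3,.4,.4,0,0,.2,0,0])
        r=least_squares(f,x0)
        th=list(r.x)+[s4,s6]
        e=np.array([np.linalg.norm(fk(d[0],th)[0]-d[1]) for d in D])
        # orientation const
        Rc=[fk(d[0],th)[1].inv()*Ro.from_euler('xyz',d[2],degrees=True) for d in D]
        M=Ro.concatenate(Rc).mean();eo=[np.degrees((M.inv()*c).magnitude()) for c in Rc]
        if best is None or max(e)+max(eo)/100<best[0]: best=(max(e)+max(eo)/100,th,M,e,eo)
    return best
lo=np.array([-176.03,-82.01,-58.28,-173.87,-174.79,-173.66]);hi=np.array([176.03,121.73,71.71,95.51,-.11,173.66])
def ik(X,R,q0,B):
    th,M=B[1],B[2]
    def f(q):
        p,r=fk(q,th);return np.concatenate([(p-X)*5,((r*M).inv()*R).as_rotvec()])
    r=least_squares(f,np.clip(q0,lo+1,hi-1),bounds=(lo,hi));return r.x,np.abs(r.fun).max()
E
python3 -c "
from kin import *
np.set_printoptions(precision=4,suppress=True)
b=fit();print(b[1],b[3],b[4],b[2].as_euler('xyz',degrees=True))
for d in D: print(np.round(d[0],1))"
```

```text
[np.float64(-0.0005596464948411373), np.float64(-0.001784408642859333), np.float64(0.19937315083331283), np.float64(0.6015963601676046), np.float64(0.4635916592721437), np.float64(-3.6933842861858196e-06), np.float64(-0.09562003817127362), np.float64(0.3786108437677814), np.float64(0.0017943038968594727), np.float64(-0.09562005024019762), -1, -1] [0. 0. 0. 0. 0. 0. 0. 0.] [np.float64(2.1571571379059442e-14), np.float64(5.924716908323539e-14), np.float64(4.372539773925818e-14), np.float64(2.1571571379059442e-14), np.float64(3.3809760029332993e-14), np.float64(5.018830633088841e-14), np.float64(4.1591149322713995e-14), np.float64(5.118618342073268e-14)] [-90.   0. -90.]
[ 82.3  20.5   0.7  -0.  -70.1 -16.5]
[ 54.9   9.1 -17.1   0.  -63.8 -67.4]
[  18.6   18.3  -13.1   -0.   -58.5 -105.9]
[  18.5   26.6  -20.5    0.   -43.  -105.6]
[  25.8   12.6  -44.4   -0.1  -33.2 -112.9]
[  24.7   -2.2  -24.    -0.   -68.5 -111.8]
[ -4.    9.  -16.    0.  -64.9  -2.8]
[-20.9  16.7  -4.6 -24.2 -76.   21. ]
```

Kinematics fit exactly. Now I'll check the flip plan by IK for each lean choice.

```bash
cat > plan.py <<'E'
from kin import *
from go import Rj,tcp
np.set_printoptions(precision=1,suppress=True)
B=fit()
def path(name,G,phis,ts,q,n=10):
    G=np.array(G,float)
    worst=0;mn=1e9
    for k in range(n+1):
        f=k/n;g=G[0]+(G[1]-G[0])*f;R=Rj(phis[0]+(phis[1]-phis[0])*f,ts[0]+(ts[1]-ts[0])*f)
        q,e=ik(tcp(g,R),R,q,B);worst=max(worst,e);mn=min(mn,np.min(np.minimum(q-lo,hi-q)))
        if k in(0,n): print(name,k,q,'err %.4f'%e)
    print('   worst %.4f minmargin %.1f'%(worst,mn));return q
if __name__=='__main__':
  q0=np.array(D[-1][0])
  for t0 in (-20,-35,-45):
   print('t0',t0)
   q=path('b1 grasp',[(.497,-.2245,.15),(.497,-.2245,.024)],(-6.7,-6.7),(t0,t0),q0)
   q=path('b1 flip',[(.497,-.2245,.14),(.50,-.22,.14)],(-6.7,3),(t0,t0+90),q)
   q=path('b1 stand',[(.50,-.22,.14),(.50,-.22,.04)],(3,3),(t0+90,t0+90),q)
   q=path('regr',[(.50,-.22,.18),(.50,-.22,.18)],(3,3),(t0+90,t0),q)
   q=path('regr dn',[(.50,-.22,.18),(.50,-.22,.04)],(3,3),(t0,t0),q)
   q=path('fl2',[(.50,-.22,.18),(.56,.0,.18)],(3,3),(t0,t0+90),q)
   q=path('lay',[(.56,0,.18),(.56,0,.03)],(3,3),(t0+90,t0+90),q)
   q=path('b3 grasp',[(.6125,-.297,.15),(.6125,-.297,.024)],(24.7,24.7),(t0,t0),q0)
   q=path('b3 flip',[(.6125,-.297,.15),(.5,-.22,.15)],(24.7,3),(t0,t0+90),q)
E
python3 plan.py
```

```text
t0 -20
b1 grasp 0 [-18.2  18.6  -9.8 -21.3 -67.3  20.8] err 0.0000
b1 grasp 10 [-18.5  27.6 -14.8 -24.3 -54.5  27.3] err 0.0000
   worst 0.0000 minmargin 43.5
b1 flip 0 [-18.2  19.2 -10.3 -21.5 -66.2  21.2] err 0.0000
b1 flip 10 [ 20.7  29.7 -58.3  71.5 -70.6 -87.9] err 0.0030
   worst 0.0030 minmargin 0.0
b1 stand 0 [ 20.7  29.7 -58.3  71.5 -70.6 -87.9] err 0.0030
b1 stand 10 [ 18.4  41.2 -58.3  77.2 -67.7 -99.5] err 0.0154
   worst 0.0163 minmargin 0.0
regr 0 [ 21.6  25.4 -57.5  69.1 -72.4 -82.9] err 0.0000
regr 10 [-16.9  18.4  -6.3 -19.6 -73.3  26.9] err 0.0000
   worst 0.0000 minmargin 0.8
regr dn 0 [-16.9  18.4  -6.3 -19.6 -73.3  26.9] err 0.0000
regr dn 10 [-17.2  27.5 -12.8 -22.  -58.8  33.2] err 0.0000
   worst 0.0000 minmargin 45.5
fl2 0 [-16.9  18.4  -6.3 -19.6 -73.3  26.9] err 0.0000
fl2 10 [ 44.   34.5 -35.8  45.5 -83.4 -75.2] err 0.0000
   worst 0.0000 minmargin 18.6
lay 0 [ 44.   34.5 -35.8  45.5 -83.4 -75.2] err 0.0000
lay 10 [ 43.4  47.7 -37.4  48.4 -73.2 -86.1] err 0.0000
   worst 0.0000 minmargin 20.9
b3 grasp 0 [-17.8  34.4  13.9 -14.7 -83.6  46. ] err 0.0000
b3 g
[... 2240 characters left out ...]
0.0000
regr dn 10 [-30.   39.2   2.2 -36.7 -83.2  47.6] err 0.0000
   worst 0.0000 minmargin 60.5
fl2 0 [-30.   29.9   6.8 -36.5 -94.4  39.2] err 0.0000
fl2 10 [ 39.5  22.4 -33.8  37.4 -69.3 -61.4] err 0.0000
   worst 0.0000 minmargin 24.0
lay 0 [ 39.5  22.4 -33.8  37.4 -69.3 -61.4] err 0.0000
lay 10 [ 37.8  34.  -40.9  45.4 -54.7 -74.9] err 0.0000
   worst 0.0000 minmargin 17.3
b3 grasp 0 [ -25.5   47.9   34.6  -29.1 -111.5   48. ] err 0.0000
b3 grasp 10 [ -25.3   54.4   30.3  -27.7 -101.9   53.2] err 0.0000
   worst 0.0000 minmargin 37.1
b3 flip 0 [ -25.5   47.9   34.6  -29.1 -111.5   48. ] err 0.0000
b3 flip 10 [ 15.   15.3 -53.9  60.7 -52.5 -64. ] err 0.0000
   worst 0.0000 minmargin 4.4
```

```bash
cat > scan.py <<'E'
from plan import *
seeds=[np.array([0,25,-10,0,-65,0]),np.array([20,25,-50,60,-65,-70]),np.array([-30,30,0,-40,-80,40])]
def mar(G,phi,t):
    R=Rj(phi,t);best=(-1,None)
    for s in seeds:
        q,e=ik(tcp(np.array(G,float),R),R,s,B)
        if e<1e-3:
            m=np.min(np.minimum(q-lo,hi-q)[[0,1,2,3,4,5]])
            if m>best[0]: best=(m,q)
    return best
out=[]
for d in (1,-1):
  for t0 in (25,40):
    for x in (.5,.58):
      for y in (-.2,-.1,.1):
        for phi in (-50,-20,3,30,60):
          ma=mar((x,y,.04),phi,d*(90-t0))
          if ma[0]<12: continue
          mb=mar((x,y,.04),phi,-d*t0)
          mc=mar((.56,0,.03),3,d*(90-t0))
          out.append((min(ma[0],mb[0],mc[0]),d,t0,x,y,phi,ma[0],mb[0],mc[0]))
for o in sorted(out,reverse=True)[:30]: print(np.round(o,2))
E
time python3 scan.py
```

```text
[ 45.2  -1.   40.    0.6  -0.2 -50.   45.2  48.   55.2]
[ 43.2  -1.   40.    0.6   0.1 -20.   43.2  43.8  55.2]
[ 42.9  -1.   25.    0.6  -0.2 -50.   46.1  42.9  60.1]
[ 38.9  -1.   25.    0.6   0.1 -20.   44.3  38.9  60.1]
[ 38.4  -1.   40.    0.6  -0.1 -50.   38.4  50.   55.2]
[ 38.   -1.   25.    0.6  -0.1 -50.   38.   43.3  60.1]
[ 36.2  -1.   40.    0.5  -0.2 -50.   38.8  36.2  55.2]
[ 34.5  -1.   40.    0.5   0.1 -20.   34.5  34.5  55.2]
[ 31.6  -1.   25.    0.5  -0.2 -50.   40.3  31.6  60.1]
[ 31.5  -1.   25.    0.5  -0.1 -50.   31.5  32.3  60.1]
[ 31.3  -1.   40.    0.5  -0.1 -50.   31.3  38.5  55.2]
[ 30.6  -1.   40.    0.6  -0.1 -20.   52.5  30.6  55.2]
[ 30.2  -1.   40.    0.6   0.1 -50.   30.2  59.8  55.2]
[ 29.5  -1.   25.    0.6  -0.1 -20.   55.9  29.5  60.1]
[ 29.3  -1.   25.    0.5   0.1 -20.   35.7  29.3  60.1]
[28.2 -1.  40.   0.6  0.1  3.  54.1 28.2 55.2]
[ 27.9  -1.   25.    0.6  -0.2 -20.   64.4  27.9  60.1]
[27.7 -1.  25.   0.6  0.1  3.  58.  27.7 60.1]
[ 27.   -1.   40.    0.6  -0.2 -20.   59.9  27.   55.2]
[ 25.4  -1.   25.    0.6   0.1 -50.   25.4  50.3  60.1]
[ 21.6  -1.   40.    0.5   0.1 -50.   21.6  48.9  55.2]
[ 20.2  -1.   40.    0.5  -0.1 -20.   44.5  20.2  55.2]
[20.   1.  25.   0.6  0.1  3.  32.  46.1 20. ]
[ 20.    1.   25.    0.6   0.1 -20.   51.8  39.1  20. ]
[ 20.    1.   25.    0.6  -0.1 -20.   35.   45.1  20. ]
[ 20.    1.   25.    0.6  -0.1 -50.   60.   32.4  20. ]
[ 20.    1.   25.    0.6  -0.2 -20.   29.5  50.7  20. ]
[ 20.    1.   25.    0.6  -0.2 -50.   56.3  39.3  20. ]
[20.   1.  25.   0.5  0.1  3.  24.8 36.7 20. ]
[ 20.    1.   25.    0.5   0.1 -20.   42.8  30.2  20. ]
real	0m21.385s
user	0m21.758s
sys	0m0.100s
```

```bash
cat > scan2.py <<'E'
from plan import *
q0=np.array(D[-1][0])
S=(.5,-.16)
for off,sg in ((0,1),(180,-1)):
  for sphi in (-20,3):
   print('off',off,'sphi',sphi)
   P=lambda a:a+off
   t0,t1=40*sg,-50*sg
   q=path('b1 grasp',[(.497,-.2245,.15),(.497,-.2245,.024)],(P(-6.7),P(-6.7)),(t0,t0),q0+np.array([0,0,0,0,0,off and 150 or 0]))
   q=path('b1 flip',[(.497,-.2245,.14),(*S,.14)],(P(-6.7),P(sphi)),(t0,t1),q)
   q=path('b1 stand',[(*S,.14),(*S,.04)],(P(sphi),P(sphi)),(t1,t1),q)
   q=path('regr',[(*S,.18),(*S,.18)],(P(sphi),P(sphi)),(t1,t0),q)
   q=path('regr dn',[(*S,.18),(*S,.04)],(P(sphi),P(sphi)),(t0,t0),q)
   q=path('fl2',[(*S,.18),(.56,.0,.18)],(P(sphi),P(3)),(t0,t1),q)
   q=path('lay',[(.56,0,.18),(.56,0,.03)],(P(3),P(3)),(t1,t1),q)
   q=path('b3 grasp',[(.6125,-.297,.15),(.6125,-.297,.024)],(P(24.7),P(24.7)),(t0,t0),q0+np.array([0,0,0,0,0,off and 150 or 0]))
   q=path('b3 flip',[(.6125,-.297,.15),(*S,.15)],(P(24.7),P(sphi)),(t0,t1),q)
E
python3 scan2.py
```

```text
off 0 sphi -20
b1 grasp 0 [ 15.   16.7 -46.2  46.8 -55.  -58.9] err 0.0000
b1 grasp 10 [  9.5  27.5 -53.8  64.7 -43.1 -77.8] err 0.0000
   worst 0.0000 minmargin 4.5
b1 flip 0 [ 14.7  17.5 -46.9  47.8 -53.9 -60.1] err 0.0000
b1 flip 10 [-33.5  25.3  -7.2 -49.4 -78.8  33.3] err 0.0000
   worst 0.0000 minmargin 11.3
b1 stand 0 [-33.5  25.3  -7.2 -49.4 -78.8  33.3] err 0.0000
b1 stand 10 [-34.   33.9  -9.4 -51.3 -72.2  42.1] err 0.0000
   worst 0.0000 minmargin 48.9
regr 0 [-33.4  22.2  -5.7 -48.9 -81.7  29.7] err 0.0000
regr 10 [ 22.1  19.5 -33.3  30.6 -69.6 -61.4] err 0.0000
   worst 0.0000 minmargin 25.0
regr dn 0 [ 22.1  19.5 -33.3  30.6 -69.6 -61.4] err 0.0000
regr dn 10 [ 20.8  30.3 -40.9  37.  -53.8 -72.5] err 0.0000
   worst 0.0000 minmargin 17.4
fl2 0 [ 22.1  19.5 -33.3  30.6 -69.6 -61.4] err 0.0000
fl2 10 [-13.8  26.3   0.7 -47.4 -85.5  30. ] err 0.0000
   worst 0.0000 minmargin 25.0
lay 0 [-13.8  26.3   0.7 -47.4 -85.5  30. ] err 0.0000
lay 10 [-14.2  37.8  -3.1 -49.1 -75.5  41.8] err 0.0000
   worst 0.0000 minmargin 55.2
b3 grasp 0 [-11.6  16.1 -50.7  95.3 -31.3 -52.4] err 0
[... 3571 characters left out ...]
45.8 -56.9 124.1] err 0.0000
regr dn 10 [ 17.   24.1 -57.3  66.7 -42.8 102.3] err 0.0000
   worst 0.0000 minmargin 1.0
fl2 0 [ 23.9  11.8 -48.   45.8 -56.9 124.1] err 0.0000
fl2 10 [ -0.8  18.7  -2.3 -33.3 -75.8 173.7] err 0.3665
   worst 0.3665 minmargin 0.0
lay 0 [ -0.8  18.7  -2.3 -33.3 -75.8 173.7] err 0.3665
lay 10 [  4.8  26.5 -11.2 -29.1 -57.7 173.7] err 0.4527
   worst 0.4527 minmargin 0.0
b3 grasp 0 [-11.6  16.1 -50.7  95.3 -31.3 127.6] err 0.0000
b3 grasp 10 [-10.6  28.3 -48.5  95.5 -33.  121.3] err 0.1155
   worst 0.1155 minmargin 0.0
b3 flip 0 [-11.6  16.1 -50.7  95.3 -31.3 127.6] err 0.0000
b3 flip 10 [-11.4  19.7  -5.3 -25.3 -76.9 173.7] err 0.5271
   worst 0.5271 minmargin 0.0
```

```bash
cat > scan3.py <<'E'
from plan import *
q0=np.array(D[-1][0])
S=(.52,-.16)
for t0 in (25,30):
   t1=t0-90
   q=path('b1 grasp',[(.497,-.2245,.15),(.497,-.2245,.024)],(-6.7,-6.7),(t0,t0),q0)
   q=path('b1 flip',[(.497,-.2245,.14),(*S,.14)],(-6.7,-20),(t0,t1),q)
   q=path('b1 stand',[(*S,.14),(*S,.04)],(-20,-20),(t1,t1),q)
   q=path('regr dn',[(*S,.18),(*S,.04)],(-20,-20),(40,40),q)
   q=path('b3 grasp',[(.6125,-.297,.15),(.6125,-.297,.024)],(24.7,24.7),(t0,t0),q0)
   q=path('b3 flip',[(.6125,-.297,.15),(*S,.15)],(24.7,-20),(t0,t1),q)
E
python3 scan3.py
```

```text
b1 grasp 0 [ 10.   12.9 -40.2  32.3 -49.3 -40.7] err 0.0000
b1 grasp 10 [  5.3  22.9 -50.7  50.6 -32.4 -59. ] err 0.0000
   worst 0.0000 minmargin 7.5
b1 flip 0 [  9.8  13.6 -41.   33.1 -48.  -41.7] err 0.0000
b1 flip 10 [-39.5  33.8  -2.4 -58.7 -89.6  40.5] err 0.0000
   worst 0.0000 minmargin 17.2
b1 stand 0 [-39.5  33.8  -2.4 -58.7 -89.6  40.5] err 0.0000
b1 stand 10 [-39.6  42.8  -3.2 -59.1 -84.6  48.9] err 0.0000
   worst 0.0000 minmargin 55.0
regr dn 0 [ 21.3  21.  -30.9  30.9 -70.  -60.5] err 0.0000
regr dn 10 [ 20.2  31.5 -38.3  36.9 -54.8 -71.2] err 0.0000
   worst 0.0000 minmargin 20.0
b3 grasp 0 [ -2.7  17.  -37.6  45.7 -31.7 -11.3] err 0.0000
b3 grasp 10 [-17.3  25.6 -48.1  93.2 -18.3 -48.5] err 0.0000
   worst 0.0000 minmargin 2.3
b3 flip 0 [ -2.7  17.  -37.6  45.7 -31.7 -11.3] err 0.0000
b3 flip 10 [-39.5  33.   -2.2 -58.7 -90.2  39.6] err 0.0000
   worst 0.0000 minmargin 20.7
b1 grasp 0 [ 11.8  13.8 -42.6  37.8 -50.7 -47.3] err 0.0000
b1 grasp 10 [  6.4  24.  -52.3  57.2 -35.4 -66.6] err 0.0000
   worst 0.0000 minmargin 5.9
b1 flip 0 [ 11.6  14.6 -43.4  38.7 -49.4 -48.4] err 0.0000
b1 flip 10 [-37.5  31.2  -3.3 -55.9 -86.   38. ] err 0.0000
   worst 0.0000 minmargin 14.9
b1 stand 0 [-37.5  31.2  -3.3 -55.9 -86.   38. ] err 0.0000
b1 stand 10 [-37.7  40.   -4.6 -56.8 -80.6  46.5] err 0.0000
   worst 0.0000 minmargin 53.7
regr dn 0 [ 21.3  21.  -30.9  30.9 -70.  -60.5] err 0.0000
regr dn 10 [ 20.2  31.5 -38.3  36.9 -54.8 -71.2] err 0.0000
   worst 0.0000 minmargin 20.0
b3 grasp 0 [ -5.1  16.2 -43.7  63.1 -29.1 -26.4] err 0.0000
b3 grasp 10 [-15.7  26.2 -48.4  95.5 -22.8 -52.5] err 0.0353
   worst 0.0353 minmargin 0.0
b3 flip 0 [ -5.1  16.2 -43.7  63.1 -29.1 -26.4] err 0.0000
b3 flip 10 [-37.4  30.4  -3.1 -55.9 -86.6  37.1] err 0.0000
   worst 0.0000 minmargin 14.6
```

Run:
```python
from go import *
R=Rj(-6.7,30)
go([(tcp((.497,-.2245,.15),R),R,1,8)])
```

```text
step mm/row 7.2 deg/row 6.8
8
0.0048 -0.0003 0.0054 0 6.8 -0.1 1; 0.0097 -0.0006 0.0108 0 13.5 -0.2 1; 0.0145 -0.0009 0.0162 0 20.3 -0.3 1; 0.0193 -0.0011 0.0215 0 27.1 -0.4 1; 0.0241 -0.0014 0.0269 0 33.8 -0.4 1; 0.029 -0.0017 0.0323 0 40.6 -0.5 1; 0.0338 -0.002 0.0377 0 47.3 -0.6 1; 0.0386 -0.0023 0.0431 0 54.1 -0.7 1
```

jog_arm(targets="0.005 0 0.0055 0 6.8 -0.1 1; 0.0095 -0.0005 0.011 0 13.5 -0.2 1; 0.0145 -0.001 0.016 0 20.3 -0.3 1; 0.0195 -0.001 0.0215 0 27.1 -0.4 1; 0.024 -0.0015 0.027 0 33.8 -0.4 1; 0.029 -0.0015 0.0325 0 40.6 -0.5 1; 0.034 -0.002 0.0375 0 47.3 -0.6 1; 0.0385 -0.0025 0.043 0 54.1 -0.7 1")

```text
clock: 10.6
tool_pos: [0.497, -0.233, 0.1341]
orientation: [-179.8, -30.2, -96.8]
force: [1.1, -0.8, 1.1]
opening: 0.0881
```

Run:
```python
from go import *
from bx import top_rect
log()
o,X,R=cur();print(X,o['orientation'],o['joint_pos'])
p=snapshot('wrist');save(p,'w6');print(top_rect(p,(.497,-.2245)))
R=Rj(-6.7,30)
go([(tcp((.497,-.2245,.024),R),R,1,8)])
```

```text
[ 0.497  -0.233   0.1341] [-179.791   -30.1833  -96.843 ] [ 12.0039  13.8412 -42.7905  38.1057 -50.6181 -47.8977]
(array([ 0.4941, -0.2489]), (29.025161743164062, 62.04530715942383), np.float32(173.06447), np.float64(0.04837951556363459))
step mm/row 15.6 deg/row 0.1
8
-0.0078 0 0.0135 0 -0.1 0 1; -0.0156 0 0.027 0 -0.1 0 1; -0.0234 0.0001 0.0405 0 -0.2 0 1; -0.0312 0.0001 0.054 0 -0.3 0 1; -0.0389 0.0001 0.0674 0 -0.4 0 1; -0.0467 0.0001 0.0809 0 -0.4 0 1; -0.0545 0.0001 0.0944 0 -0.5 0 1; -0.0623 0.0002 0.1079 0 -0.6 0 1
```

View pics/w6.png

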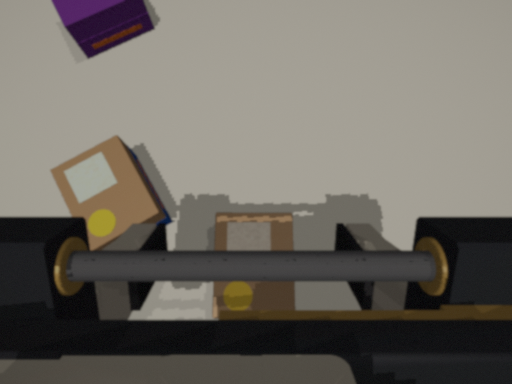

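The box, at cols 215–293, is between the fingers, so down I go.

jog_arm(targets="-0.008 0 0.0135 0 0 0 1; -0.0155 0 0.027 0 0 0 1; -0.0235 0 0.0405 0 0 0 1; -0.031 0 0.054 0 0 0 1; -0.039 0 0.0675 0 0 0 1; -0.0465 0 0.081 0 0 0 1; -0.0545 0 0.0945 0 0 0 1; -0.062 0 0.108 0 0 0 1")

```text
clock: 11.65
tool_pos: [0.4961, -0.2343, 0.0067]
orientation: [-180.0, -30.5, -96.7]
force: [0.4, -0.5, 1.4]
opening: 0.0877
```

Run:
```python
from go import *
o,X,R=cur();print('grasp pt',X-R.apply([0,0,.019]),o['orientation'],o['force'])
p=snapshot('wrist');save(p,'w7');p=snapshot('side');cv2.imwrite('pics/s7.png',cv2.resize(p['img'][120:260,100:300,::-1],(800,560)))
```

```text
grasp pt [ 0.49717132 -0.22474888  0.02306738] [-179.97392426  -30.53357427  -96.72186606] [ 0.36639529 -0.48757083  1.4294245 ]
```

View pics/s7.png

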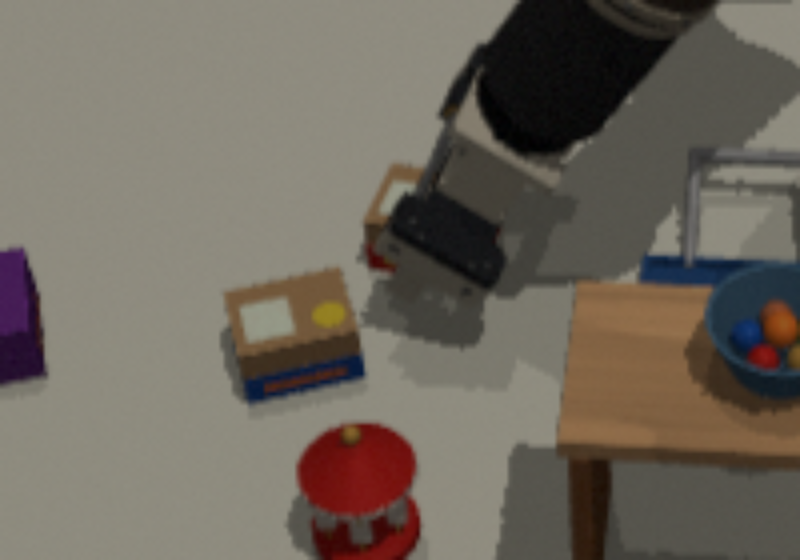

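At the centre of the box. Closing, then lifting.

jog_arm(targets="0 0 0 0 0 0 -1; 0 0 0 0 0 0 -1; 0 0 0 0 0 0 -1; 0 0 0 0 0 0 -1; 0 0 0 0 0 0 -1; 0 0 0 0 0 0 -1; 0 0 0 0 0 0 -1; 0 0 0 0 0 0 -1")

```text
clock: 12.75
tool_pos: [0.4953, -0.2347, 0.0065]
orientation: [179.9, -30.6, -96.7]
force: [-0.4, 3.3, 6.1]
opening: 0.0619
```

Run:
```python
from go import *
o,X,R=cur();print('grasp pt',X-R.apply([0,0,.019]),o['orientation'],o['force'])
R1=Rj(-6.7,30)
go([(X+[0,0,.11],R,-1,8)])
```

```text
grasp pt [ 0.49641903 -0.22510255  0.02289028] [179.90381328 -30.582193   -96.65402438] [-0.4219331   3.28892375  6.09239125]
step mm/row 13.8 deg/row 0.0
8
0.007 0 -0.0118 0 0 0 -1; 0.014 0 -0.0237 0 0 0 -1; 0.021 0.0001 -0.0355 0 0 0 -1; 0.028 0.0001 -0.0473 0 0 0 -1; 0.035 0.0001 -0.0592 0 0 0 -1; 0.042 0.0001 -0.071 0 0 0 -1; 0.049 0.0001 -0.0829 0 0 0 -1; 0.056 0.0002 -0.0947 0 0 0 -1
```

jog_arm(targets="0.003 0 -0.005 0 0 0 -1; 0.009 0 -0.015 0 0 0 -1; 0.017 0 -0.029 0 0 0 -1; 0.026 0 -0.044 0 0 0 -1; 0.035 0 -0.059 0 0 0 -1; 0.044 0 -0.074 0 0 0 -1; 0.051 0 -0.086 0 0 0 -1; 0.056 0 -0.0945 0 0 0 -1")

```text
clock: 13.75
tool_pos: [0.4954, -0.2347, 0.117]
orientation: [179.9, -30.6, -96.7]
force: [-0.9, 0.4, -3.0]
opening: 0.0617
```

Run:
```python
from go import *
o,X,R=cur();print('grasp pt',X-R.apply([0,0,.019]),o['orientation'],o['force'],o['opening'])
p=snapshot('side');cv2.imwrite('pics/s8.png',cv2.resize(p['img'][100:240,130:330,::-1],(800,560)))
S=np.array((.52,-.16,.14))
# flip: 90 deg in 16 rows with move
G0=X-R.apply([0,0,.019])
R1=Rj(-13,-15);R2=Rj(-20,-59.8)
go([(tcp((G0+S)/2,R1),R1,-1,8)])
```

```text
grasp pt [ 0.49652685 -0.22513096  0.13336048] [179.92297545 -30.55856986 -96.6675434 ] [-0.90586944  0.44303053 -2.96590013] 0.06173472107161609
step mm/row 6.1 deg/row 5.7
8
-0.0052 -0.001 -0.0031 -0.1 -5.7 0.8 -1; -0.0103 -0.002 -0.0062 -0.2 -11.4 1.6 -1; -0.0155 -0.003 -0.0093 -0.3 -17.1 2.4 -1; -0.0207 -0.0039 -0.0124 -0.4 -22.8 3.2 -1; -0.0258 -0.0049 -0.0155 -0.5 -28.4 4.0 -1; -0.031 -0.0059 -0.0186 -0.7 -34.1 4.8 -1; -0.0362 -0.0069 -0.0217 -0.8 -39.8 5.6 -1; -0.0413 -0.0079 -0.0248 -0.9 -45.5 6.4 -1
```

View pics/s8.png

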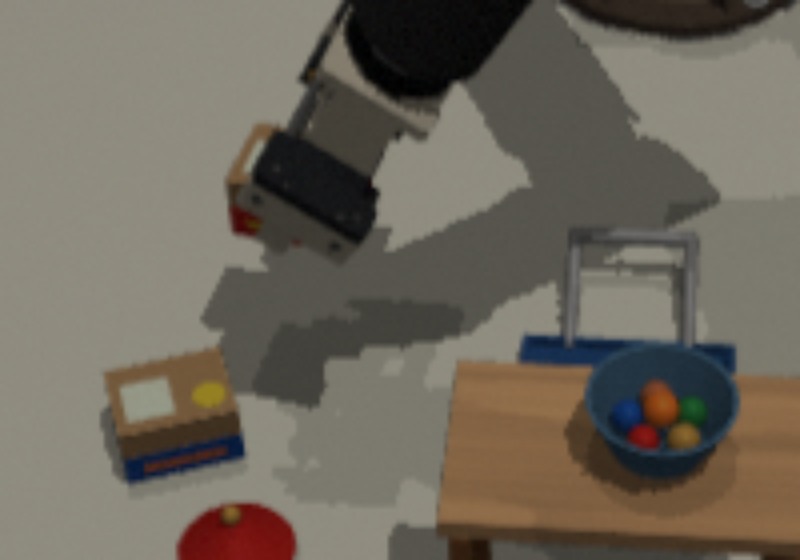

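Lifted and shut. Now the first quarter turn.

jog_arm(targets="-0.005 -0.001 -0.003 -0.1 -5.7 0.8 -1; -0.0105 -0.002 -0.006 -0.2 -11.4 1.6 -1; -0.0155 -0.003 -0.0095 -0.3 -17.1 2.4 -1; -0.0205 -0.004 -0.0125 -0.4 -22.8 3.2 -1; -0.026 -0.005 -0.0155 -0.5 -28.4 4 -1; -0.031 -0.006 -0.0185 -0.7 -34.1 4.8 -1; -0.036 -0.007 -0.0215 -0.8 -39.8 5.6 -1; -0.0415 -0.008 -0.025 -0.9 -45.5 6.4 -1")

```text
clock: 14.8
tool_pos: [0.5094, -0.1872, 0.1182]
orientation: [179.9, 15.2, -103.0]
force: [-0.1, -0.4, -2.0]
opening: 0.0618
```

Run:
```python
from go import *
log()
o,X,R=cur();print('grasp pt',X-R.apply([0,0,.019]),o['orientation'],o['opening'])
S=np.array((.52,-.16,.12))
R2=Rj(-20,-59.5)
go([(tcp(S,R2),R2,-1,8)])
```

```text
grasp pt [ 0.50832719 -0.1920347   0.13649721] [ 179.94049095   15.18602023 -103.0187829 ] 0.06178083761877092
step mm/row 5.8 deg/row 5.6
8
-0.0052 -0.0008 0.0024 0.5 -5.5 0.7 -1; -0.0104 -0.0015 0.0048 1.1 -11.1 1.4 -1; -0.0156 -0.0023 0.0073 1.6 -16.6 2.1 -1; -0.0207 -0.0031 0.0097 2.2 -22.1 2.8 -1; -0.0259 -0.0039 0.0121 2.7 -27.7 3.5 -1; -0.0311 -0.0046 0.0145 3.3 -33.2 4.3 -1; -0.0363 -0.0054 0.0169 3.8 -38.7 5.0 -1; -0.0415 -0.0062 0.0193 4.4 -44.3 5.7 -1
```

jog_arm(targets="-0.005 -0.001 0.0025 0.5 -5.5 0.7 -1; -0.0105 -0.0015 0.005 1.1 -11.1 1.4 -1; -0.0155 -0.0025 0.0075 1.6 -16.6 2.1 -1; -0.0205 -0.003 0.0095 2.2 -22.1 2.8 -1; -0.026 -0.004 0.012 2.7 -27.7 3.5 -1; -0.031 -0.0045 0.0145 3.3 -33.2 4.3 -1; -0.0365 -0.0055 0.017 3.8 -38.7 5 -1; -0.0415 -0.006 0.0195 4.4 -44.3 5.7 -1")

```text
clock: 15.8
tool_pos: [0.5253, -0.1448, 0.1098]
orientation: [179.9, 59.7, -110.2]
force: [-0.5, 0.5, -2.2]
opening: 0.062
```

Run:
```python
from go import *
log()
o,X,R=cur();G=X-R.apply([0,0,.019]);print('grasp pt',G,o['orientation'],o['opening'])
print('tilt of jaw axis',np.degrees(np.arcsin(R.apply([0,1,0])[2])),'lean',np.degrees(np.arccos(-R.apply([0,0,1])[2])))
p=snapshot('side');cv2.imwrite('pics/s9.png',cv2.resize(p['img'][100:240,130:330,::-1],(800,560)))
R2=Rj(-20,-59.5)
G[2]=.043
go([(tcp(G,R2),R2,-1,8)])
```

```text
grasp pt [ 0.51972271 -0.16018938  0.11936265] [ 179.89649911   59.69679615 -110.16699532] 0.06203890896708673
tilt of jaw axis 0.052224032488784246 lean 59.69685078215851
step mm/row 9.3 deg/row 0.1
8
0.008 -0.0002 0.0046 0 0.1 -0.1 -1; 0.0161 -0.0005 0.0093 0 0.1 -0.1 -1; 0.0241 -0.0007 0.0139 0 0.2 -0.2 -1; 0.0321 -0.0009 0.0185 0 0.3 -0.2 -1; 0.0401 -0.0012 0.0232 0 0.3 -0.3 -1; 0.0482 -0.0014 0.0278 0 0.4 -0.3 -1; 0.0562 -0.0016 0.0324 0 0.5 -0.4 -1; 0.0642 -0.0018 0.0371 0 0.5 -0.4 -1
```

View pics/s9.png

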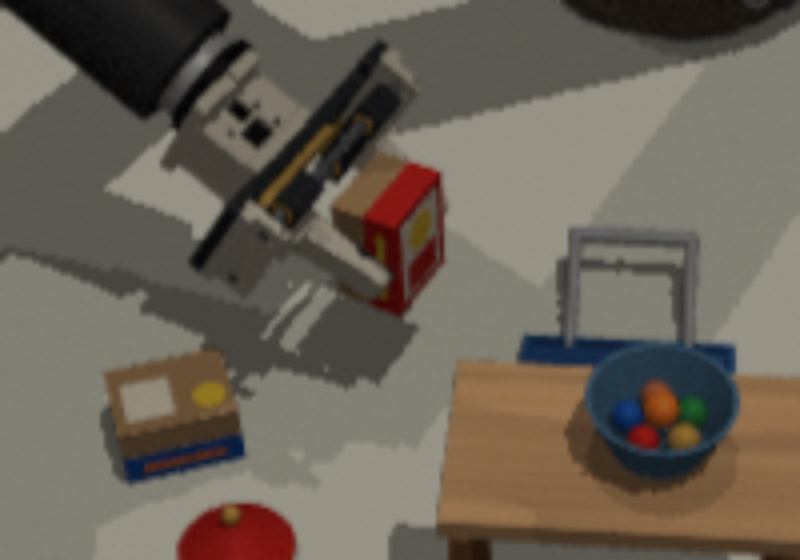

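The red box is standing upright and shut, picture facing the tray (side crop at 420,230). Lowering.

jog_arm(targets="0.008 0 0.0045 0 0 0 -1; 0.018 0 0.0105 0 0 0 -1; 0.029 0 0.0165 0 0.1 0 -1; 0.04 -0.001 0.023 0 0.2 0 -1; 0.051 -0.001 0.0295 0 0.2 0 -1; 0.059 -0.001 0.034 0 0.3 0 -1; 0.064 -0.001 0.037 0 0.3 0 -1; 0.0665 -0.001 0.0385 0 0.3 0 -1")

```text
clock: 16.85
tool_pos: [0.5242, -0.1431, 0.0327]
orientation: [179.5, 60.0, -110.5]
force: [-6.9, 5.5, 20.4]
opening: 0.0618
```

Run:
```python
from go import *
o,X,R=cur();G=X-R.apply([0,0,.019]);print('grasp pt',G,o['orientation'],o['opening'],o['force'])
```

```text
grasp pt [ 0.51863363 -0.15852366  0.04225919] [ 179.4669279    59.96586853 -110.47337776] 0.06182348138350476 [-6.9422426   5.51033948 20.35765522]
```

jog_arm(targets="-0.001 0 -0.0006 0 0 0 -1; -0.001 0 -0.0006 0 0 0 -1; -0.001 0 -0.0006 0 0 0 0.7; -0.001 0 -0.0006 0 0 0 0.7; -0.001 0 -0.0006 0 0 0 0.7; -0.001 0 -0.0006 0 0 0 0.7; -0.001 0 -0.0006 0 0 0 0.7; -0.001 0 -0.0006 0 0 0 0.7")

```text
clock: 17.85
tool_pos: [0.5242, -0.143, 0.034]
orientation: [179.5, 60.0, -110.5]
force: [-2.1, 1.8, 4.8]
opening: 0.0743
```

Run:
```python
from go import *
o,X,R=cur();G=X-R.apply([0,0,.019]);print('grasp pt',G,o['orientation'],o['opening'],o['force'])
p=snapshot('side');cv2.imwrite('pics/s10.png',cv2.resize(p['img'][100:240,130:330,::-1],(800,560)))
# retreat along -tool z 0.1 then up
go([(X-R.apply([0,0,.13])+[0,0,.0],R,.7,8)])
```

```text
grasp pt [ 0.51865404 -0.15847641  0.04351211] [ 179.47293614   59.97430044 -110.46590253] 0.07434916352278366 [-2.14739274  1.84404718  4.82797263]
step mm/row 16.2 deg/row 0.0
8
0 0 -0.0162 0 0 0 0.7; 0 0 -0.0325 0 0 0 0.7; 0 0 -0.0487 0 0 0 0.7; 0 0 -0.065 0 0 0 0.7; 0 0 -0.0812 0 0 0 0.7; 0 0 -0.0975 0 0 0 0.7; 0 0 -0.1137 0 0 0 0.7; 0 0 -0.13 0 0 0 0.7
```

View pics/s10.png

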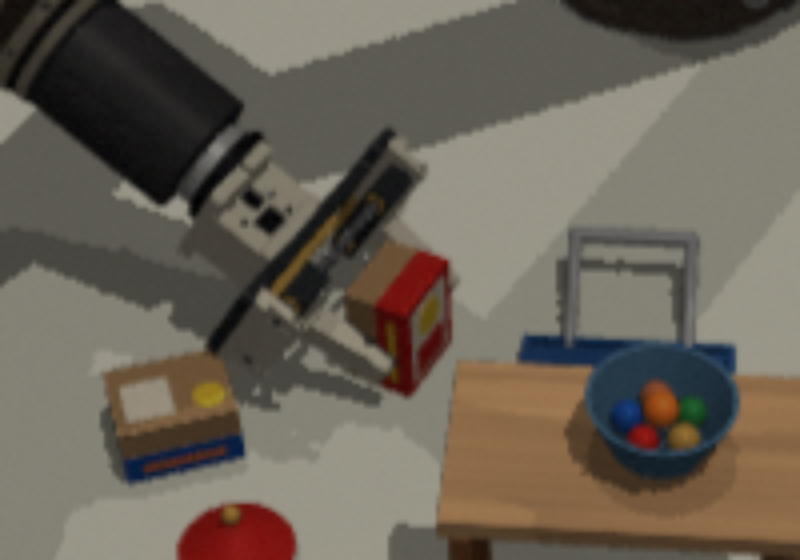

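jog_arm(targets="0 0 -0.01 0 0 0 0.7; 0 0 -0.022 0 0 0 0.7; 0 0 -0.037 0 0 0 0.7; 0 0 -0.055 0 0 0 0.7; 0 0 -0.075 0 0 0 0.7; 0 0 -0.095 0 0 0 0.7; 0 0 -0.114 0 0 0 0.8; 0 0 -0.13 0 0 0 1")

```text
clock: 18.9
tool_pos: [0.4856, -0.2501, 0.0997]
orientation: [179.5, 60.0, -110.5]
force: [-0.2, -0.2, -0.3]
opening: 0.0841
```

Run:
```python
from go import *
o,X,R=cur();G=X-R.apply([0,0,.019]);print('grasp pt',G,o['orientation'],o['opening'],o['force'])
p=snapshot('side');cv2.imwrite('pics/s11.png',cv2.resize(p['img'][100:240,130:330,::-1],(800,560)))
w=snapshot('wrist');save(w,'w11')
C=cloud(w)
for n,p_ in (('w',w),('s',p)):
    C=cloud(p_);m=(abs(C[...,2]-.08)<.006)&(np.hypot(C[...,0]-.519,C[...,1]+.159)<.06);P=C[m];print(n,len(P))
    if len(P)>10:
        r=cv2.minAreaRect((P[:,:2]*1000).astype(np.float32));print(r,np.median(P,0))
```

```text
grasp pt [ 0.48001706 -0.2655683   0.10923892] [ 179.50577976   59.96068485 -110.45659589] 0.0841418980307576 [-0.1967851  -0.20954894 -0.31731648]
w 1306
((519.2265625, -158.47633361816406), (50.76069641113281, 61.64422607421875), 69.25559997558594) [ 0.51486329 -0.17401582  0.08018459]
s 317
((518.98974609375, -159.55906677246094), (49.99934005737305, 64.52403259277344), 70.04452514648438) [ 0.52137152 -0.15906916  0.08061088]
```

View pics/s11.png

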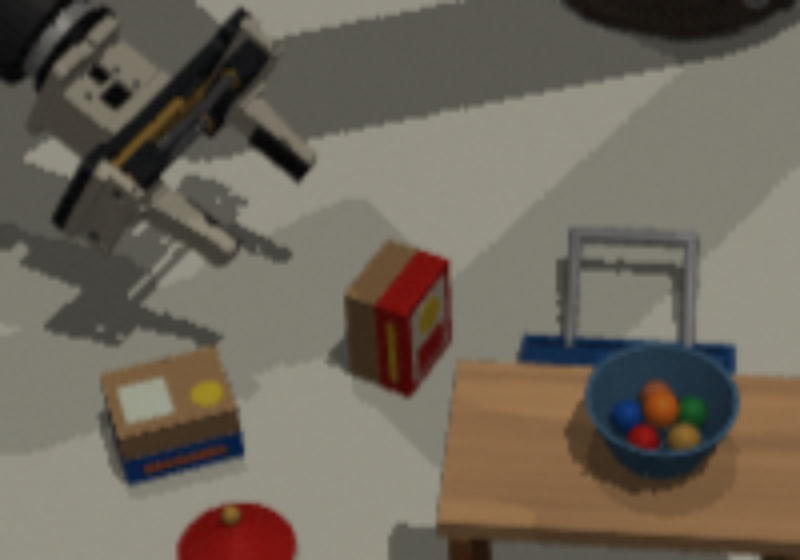

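```bash
cat > scan4.py <<'E'
from plan import *
q0=np.array([20,25,-35,35,-65,-60.])
S=(.519,-.159)
for t0 in (50,55):
   t1=t0-90
   q=path('regr',[(*S,.22),(*S,.04)],(-20.4,-20.4),(t0,t0),q0)
   q=path('fl2',[(*S,.18),(.56,.0,.18)],(-20.4,3),(t0,t1),q)
   q=path('lay',[(.56,0,.18),(.56,0,.03)],(3,3),(t1,t1),q)
E
python3 scan4.py
python3 - <<'E'
from go import *
o,X,R=cur()
R1=Rj(-20.4,0)
go([(np.array((.50,-.2,.26)),R1,1,8)])
E
```

```text
regr 0 [ 23.9  22.9 -29.5  33.9 -79.5 -63.6] err 0.0000
regr 10 [ 23.   36.6 -37.1  39.1 -62.  -76.6] err 0.0000
   worst 0.0000 minmargin 21.2
fl2 0 [ 23.8  25.6 -31.6  34.5 -75.5 -66.3] err 0.0000
fl2 10 [ -8.2  22.   -2.  -40.  -78.6  23.9] err 0.0000
   worst 0.0000 minmargin 26.7
lay 0 [ -8.2  22.   -2.  -40.  -78.6  23.9] err 0.0000
lay 10 [ -8.8  33.1  -6.7 -43.1 -67.1  35.3] err 0.0000
   worst 0.0000 minmargin 51.5
regr 0 [ 24.9  25.2 -29.9  35.6 -82.  -66.1] err 0.0000
regr 10 [ 24.1  39.3 -36.4  39.9 -65.6 -78.8] err 0.0000
   worst 0.0000 minmargin 21.9
fl2 0 [ 24.8  28.  -31.8  36.1 -78.2 -68.8] err 0.0000
fl2 10 [ -5.   20.2  -3.5 -36.  -75.2  20.3] err 0.0000
   worst 0.0000 minmargin 26.4
lay 0 [ -5.   20.2  -3.5 -36.  -75.2  20.3] err 0.0000
lay 10 [ -5.7  31.   -8.7 -39.6 -62.8  31.3] err 0.0000
   worst 0.0000 minmargin 49.6
step mm/row 21.1 deg/row 7.5
8
-0.0206 0.0006 -0.0044 0 7.5 0 1; -0.0412 0.0011 -0.0087 0.1 15.0 0.1 1; -0.0619 0.0017 -0.0131 0.1 22.5 0.1 1; -0.0825 0.0023 -0.0175 0.2 30.0 0.1 1; -0.1031 0.0029 -0.0218 0.2 37.4 0.1 1; -0.1237 0.0034 -0.0262 0.3 44.9 0.2 1; -0.1443 0.004 -0.0306 0.3 52.4 0.2 1; -0.1649 0.0046 -0.0349 0.3 59.9 0.2 1
```

jog_arm(targets="-0.0205 0.0005 -0.0045 0 7.5 0 1; -0.041 0.001 -0.0085 0 15 0 1; -0.062 0.0015 -0.013 0 22.5 0 1; -0.0825 0.0025 -0.0175 0 30 0 1; -0.103 0.003 -0.022 0 37.5 0 1; -0.124 0.0035 -0.026 0 45 0 1; -0.1445 0.004 -0.0305 0.2 52.5 0.2 1; -0.165 0.0045 -0.035 0.3 60 0.2 1")

```text
clock: 20.0
tool_pos: [0.5002, -0.1992, 0.2613]
orientation: [-179.9, -0.3, -110.3]
force: [-0.5, 0.4, -1.4]
opening: 0.0876
```

Run:
```python
from go import *
R1=Rj(-20.4,55)
go([(tcp((.519,-.159,.20),R1),R1,1,8)])
```

```text
step mm/row 9.7 deg/row 6.8
8
-0.0036 -0.0004 0.009 0 6.8 0 1; -0.0073 -0.0009 0.018 0 13.7 0 1; -0.0109 -0.0013 0.027 0 20.5 0 1; -0.0145 -0.0018 0.036 0 27.4 0 1; -0.0181 -0.0022 0.045 -0.1 34.2 0 1; -0.0218 -0.0027 0.054 -0.1 41.0 0 1; -0.0254 -0.0031 0.063 -0.1 47.9 0 1; -0.029 -0.0036 0.072 -0.1 54.7 0 1
```

jog_arm(targets="-0.0035 -0.0005 0.009 0 6.8 0 1; -0.0075 -0.001 0.018 0 13.7 0 1; -0.011 -0.0015 0.027 0 20.5 0 1; -0.0145 -0.002 0.036 0 27.4 0 1; -0.018 -0.002 0.045 0 34.2 0 1; -0.022 -0.0025 0.054 0 41 0 1; -0.0255 -0.003 0.063 0 47.9 0 1; -0.029 -0.0035 0.072 0 54.7 0 1")

```text
clock: 21.0
tool_pos: [0.5135, -0.1729, 0.1888]
orientation: [-179.9, -55.2, -110.4]
force: [0.0, -0.5, -0.1]
opening: 0.0876
```

Run:
```python
from go import *
log()
o,X,R=cur();print(X-R.apply([0,0,.019]),o['orientation'])
p=snapshot('side');C=cloud(p);m=(abs(C[...,2]-.08)<.006)&(np.hypot(C[...,0]-.519,C[...,1]+.159)<.06);P=C[m];print(len(P));print(cv2.minAreaRect((P[:,:2]*1000).astype(np.float32)))
p=snapshot('wrist');save(p,'w12')
R1=Rj(-20.3,55)
go([(tcp((.519,-.159,.041),R1),R1,1,8)])
```

```text
[ 0.51893289 -0.15824026  0.19966978] [-179.85410272  -55.19256357 -110.3890577 ]
279
((514.611572265625, -148.7082061767578), (51.00354766845703, 66.30946350097656), 63.60539245605469)
step mm/row 19.5 deg/row 0.1
8
-0.016 -0.0002 0.0112 0 0 0 1; -0.032 -0.0004 0.0223 0 -0.1 0.1 1; -0.048 -0.0006 0.0335 0 -0.1 0.1 1; -0.064 -0.0008 0.0446 0 -0.2 0.1 1; -0.0801 -0.001 0.0558 0 -0.2 0.2 1; -0.0961 -0.0012 0.067 0 -0.3 0.2 1; -0.1121 -0.0014 0.0781 0 -0.3 0.2 1; -0.1281 -0.0016 0.0893 0 -0.4 0.2 1
```

View pics/w12.png

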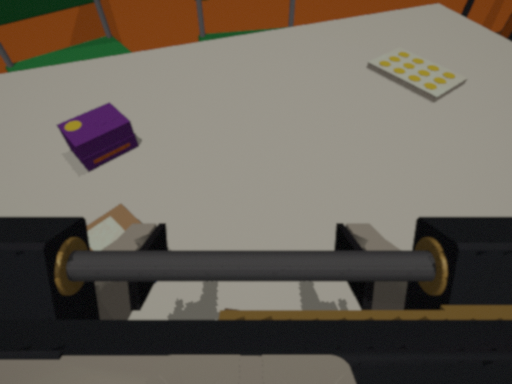

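Run:
```python
from go import *
p=snapshot('side');t=snapshot('top')
for n,q in (('s',p),('t',t)):
    C=cloud(q);m=(abs(C[...,2]-.08)<.006)&(np.hypot(C[...,0]-.519,C[...,1]+.155)<.07);P=C[m];print(n,len(P),P.min(0) if len(P) else '',P.max(0) if len(P) else '')
    if len(P)>10: print(cv2.minAreaRect((P[:,:2]*1000).astype(np.float32)))
a=cv2.resize(p['img'][110:230,140:300,::-1],(400,300));b=cv2.resize(t['img'][150:290,190:390,::-1],(400,300))
cv2.imwrite('pics/s13.png',np.hstack([a,b]))
```

```text
s 265 [ 0.49285282 -0.1838542   0.07407936] [ 0.55352164 -0.11411946  0.08538943]
((515.172119140625, -148.35057067871094), (49.270668029785156, 67.71393585205078), 62.02131271362305)
t 322 [ 0.47950875 -0.183563    0.07407734] [ 0.55037661 -0.12162714  0.08592909]
((514.3045654296875, -149.52932739257812), (47.01430130004883, 62.275882720947266), 63.856590270996094)
```

View pics/s13.png

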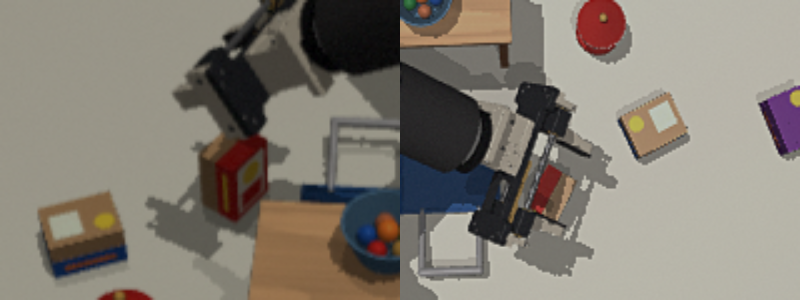

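The standing box was knocked to (0.5145,−0.149), φ≈−26.5°. Both the top and side cameras agree, so I'll re-aim.

Run:
```python
from go import *
R1=Rj(-26.5,55)
go([(tcp((.5145,-.149,.16),R1),R1,1,3),(tcp((.5145,-.149,.041),R1),R1,1,5)])
```

```text
step mm/row 13.6 deg/row 2.1
step mm/row 23.8 deg/row 0.0
8
-0.0121 0.003 0.0054 -1.7 0 1.2 1; -0.0243 0.0059 0.0109 -3.4 0 2.4 1; -0.0364 0.0089 0.0163 -5.1 0 3.6 1; -0.0559 0.0089 0.03 -5.1 0 3.6 1; -0.0754 0.0088 0.0436 -5.1 0 3.6 1; -0.0949 0.0088 0.0573 -5.1 0 3.6 1; -0.1144 0.0088 0.0709 -5.1 0 3.6 1; -0.1339 0.0088 0.0846 -5.1 0 3.6 1
```

jog_arm(targets="-0.012 0.003 0.0055 -1.7 0 1.2 1; -0.0245 0.006 0.011 -3.4 0 2.4 1; -0.0365 0.009 0.0165 -5.1 0 3.6 1; -0.056 0.009 0.03 -5.1 0 3.6 1; -0.0755 0.009 0.0435 -5.1 0 3.6 1; -0.095 0.009 0.0575 -5.1 0 3.6 1; -0.1145 0.009 0.071 -5.1 0 3.6 1; -0.133 0.009 0.084 -5.1 0 3.6 1")

```text
clock: 22.2
tool_pos: [0.5074, -0.1629, 0.0297]
orientation: [180.0, -55.0, -116.5]
force: [-0.3, 0.0, 0.3]
opening: 0.0876
```

Run:
```python
from go import *
o,X,R=cur();print(X-R.apply([0,0,.019]),o['orientation'],o['force'])
p=snapshot('side');t=snapshot('top')
a=cv2.resize(p['img'][110:230,140:300,::-1],(400,300));b=cv2.resize(t['img'][150:290,190:390,::-1],(400,300))
cv2.imwrite('pics/s14.png',np.hstack([a,b]))
for n,q in (('s',p),('t',t)):
    C=cloud(q);m=(abs(C[...,2]-.08)<.006)&(np.hypot(C[...,0]-.515,C[...,1]+.15)<.05);P=C[m];print(n,len(P))
    if len(P)>10: print(cv2.minAreaRect((P[:,:2]*1000).astype(np.float32)))
```

```text
[ 0.51433206 -0.14899433  0.04055673] [ 179.9632841   -54.98492188 -116.54467048] [-0.32997488  0.01983612  0.29136112]
s 246
((515.1383666992188, -149.3258056640625), (50.076725006103516, 66.47346496582031), 60.867279052734375)
t 351
((514.2213745117188, -149.24859619140625), (47.66931915283203, 61.76530456542969), 61.61880111694336)
```

View pics/s14.png

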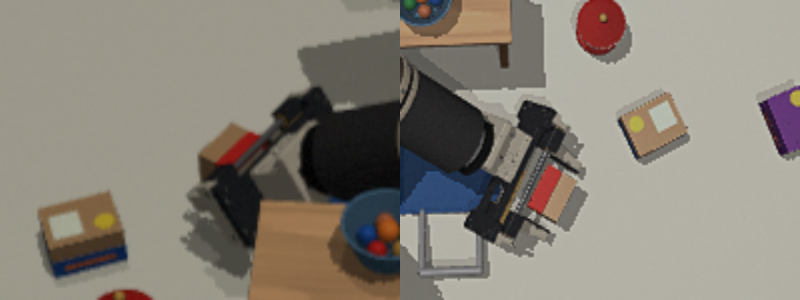

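In place around the box. Grip.

jog_arm(targets="0 0 0 0 0 0 -1; 0 0 0 0 0 0 -1; 0 0 0 0 0 0 -1; 0 0 0 0 0 0 -1; 0 0 0 0 0 0 -1; 0 0 0 0 0 0 -1; 0 0 0 0 0 0 -1; 0 0 0 0 0 0 -1")

```text
clock: 23.3
tool_pos: [0.5066, -0.1632, 0.0296]
orientation: [179.8, -55.2, -116.4]
force: [1.0, 3.0, 6.0]
opening: 0.0618
```

Run:
```python
from go import *
o,X,R=cur();G=X-R.apply([0,0,.019]);print(G,o['orientation'],o['force'],o['opening'])
go([(X+[0,0,.14],R,-1,8)])
```

```text
[ 0.51362864 -0.14926181  0.04048296] [ 179.77781287  -55.15051385 -116.36519991] [0.98105832 3.0162645  6.0085604 ] 0.06183139187688344
step mm/row 17.5 deg/row 0.0
8
0.0144 0 -0.01 0 0 0 -1; 0.0287 0.0001 -0.02 0 0 0 -1; 0.0431 0.0001 -0.03 0 0 0 -1; 0.0574 0.0002 -0.04 0 0 0 -1; 0.0718 0.0002 -0.05 0 0 0 -1; 0.0862 0.0002 -0.06 0 0 0 -1; 0.1005 0.0003 -0.07 0 0 0 -1; 0.1149 0.0003 -0.08 0 0 0 -1
```

jog_arm(targets="0.006 0 -0.004 0 0 0 -1; 0.018 0 -0.0125 0 0 0 -1; 0.034 0 -0.0235 0 0 0 -1; 0.052 0 -0.036 0 0 0 -1; 0.07 0 -0.049 0 0 0 -1; 0.088 0 -0.0615 0 0 0 -1; 0.104 0 -0.0725 0 0 0 -1; 0.115 0 -0.08 0 0 0 -1")

```text
clock: 24.3
tool_pos: [0.507, -0.1633, 0.171]
orientation: [179.8, -55.1, -116.4]
force: [-0.5, -0.1, -2.0]
opening: 0.0618
```

```bash
cat > tray.py <<'E'
from h import *
def tray(p,c=(.56,.0)):
    C=cloud(p);hsv=cv2.cvtColor(p['img'],cv2.COLOR_RGB2HSV)
    m=(C[...,2]<.02)&(C[...,2]>-.005)&(abs(C[...,0]-c[0])<.12)&(abs(C[...,1]-c[1])<.13)&(hsv[...,0]>100)&(hsv[...,0]<125)&(hsv[...,1]>120)
    n,L,st,_=cv2.connectedComponentsWithStats(cv2.morphologyEx(m.astype(np.uint8),cv2.MORPH_CLOSE,np.ones((5,5))));i=1+np.argmax(st[1:,4]);P=C[(L==i)&m]
    r=cv2.minAreaRect((P[:,:2]*1000).astype(np.float32));b=cv2.boxPoints(r);e=max([b[1]-b[0],b[2]-b[1]],key=np.linalg.norm)
    return r[0],r[1],np.degrees(np.arctan2(e[1],e[0]))%180,len(P)
E
python3 - <<'E'
from go import *
from tray import tray
o,X,R=cur();G=X-R.apply([0,0,.019]);print(G,o['orientation'],o['opening'])
for n in ('side','top'):
    p=snapshot(n);save(p,n+'15')
    try: print(n,tray(p))
    except Exception as e: print(e)
E
```

```text
[ 0.51396718 -0.14940432  0.1819059 ] [ 179.84307303  -55.10405058 -116.42004797] 0.06179048926942328
side ((501.552978515625, -34.620361328125), (25.696903228759766, 76.22917938232422), np.float32(90.97646), 138)
top ((538.0042724609375, 1.9045181274414062), (98.6885986328125, 146.68386840820312), np.float32(91.89864), 998)
```

View pics/side15.png

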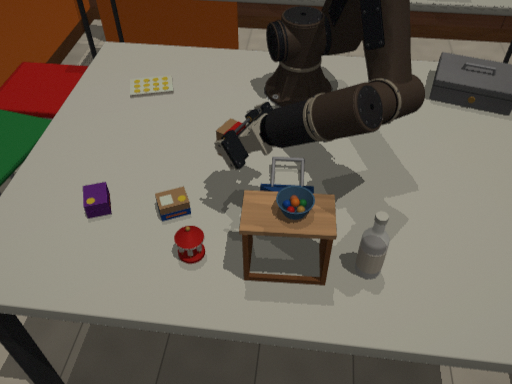

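Run:
```python
from go import *
R1=Rj(-12,10)
go([(tcp((.535,-.09,.20),R1),R1,-1,8)])
```

```text
step mm/row 9.5 deg/row 5.9
8
-0.0043 0.0009 -0.0084 1.0 -5.6 -1.6 -1; -0.0086 0.0018 -0.0168 2.0 -11.2 -3.1 -1; -0.0129 0.0027 -0.0252 3.0 -16.8 -4.7 -1; -0.0171 0.0036 -0.0336 4.0 -22.4 -6.3 -1; -0.0214 0.0045 -0.042 5.0 -28.0 -7.8 -1; -0.0257 0.0054 -0.0504 6.0 -33.6 -9.4 -1; -0.03 0.0063 -0.0588 7.0 -39.2 -11.0 -1; -0.0343 0.0072 -0.0671 8.1 -44.8 -12.6 -1
```

jog_arm(targets="-0.0045 0.001 -0.0085 1 -5.6 -1.6 -1; -0.0085 0.002 -0.017 2 -11.2 -3.1 -1; -0.013 0.0025 -0.025 3 -16.8 -4.7 -1; -0.017 0.0035 -0.0335 4 -22.4 -6.3 -1; -0.0215 0.0045 -0.042 5 -28 -7.8 -1; -0.0255 0.0055 -0.0505 6 -33.6 -9.4 -1; -0.03 0.0065 -0.059 7 -39.2 -11 -1; -0.0345 0.007 -0.067 8.1 -44.8 -12.6 -1")

```text
clock: 25.4
tool_pos: [0.5339, -0.093, 0.1804]
orientation: [180.0, -9.9, -101.9]
force: [-0.3, -0.6, -2.0]
opening: 0.062
```

Run:
```python
from go import *
R1=Rj(2.5,-34.9)
go([(tcp((.555,-.02,.18),R1),R1,-1,8)])
```

```text
step mm/row 11.0 deg/row 5.9
8
-0.011 -0.0004 0.0001 -0.4 -5.6 -1.8 -1; -0.022 -0.0007 0.0002 -0.8 -11.1 -3.6 -1; -0.0329 -0.0011 0.0004 -1.2 -16.7 -5.4 -1; -0.0439 -0.0015 0.0005 -1.6 -22.3 -7.2 -1; -0.0549 -0.0018 0.0006 -2.0 -27.8 -9.0 -1; -0.0659 -0.0022 0.0007 -2.4 -33.4 -10.8 -1; -0.0768 -0.0025 0.0009 -2.8 -39.0 -12.6 -1; -0.0878 -0.0029 0.001 -3.2 -44.5 -14.4 -1
```

jog_arm(targets="-0.011 -0.0005 0 -0.4 -5.6 -1.8 -1; -0.022 -0.0005 0 -0.8 -11.1 -3.6 -1; -0.033 -0.001 0.0005 -1.2 -16.7 -5.4 -1; -0.044 -0.0015 0.0005 -1.6 -22.3 -7.2 -1; -0.055 -0.002 0.0005 -2 -27.8 -9 -1; -0.066 -0.002 0.0005 -2.4 -33.4 -10.8 -1; -0.077 -0.0025 0.001 -2.8 -39 -12.6 -1; -0.088 -0.003 0.001 -3.2 -44.5 -14.4 -1")

```text
clock: 26.4
tool_pos: [0.5542, -0.0087, 0.1636]
orientation: [179.9, 35.1, -87.5]
force: [-1.3, -0.5, -1.5]
opening: 0.0623
```

Run:
```python
from go import *
from tray import tray
log()
o,X,R=cur();G=X-R.apply([0,0,.019]);print(G,o['orientation'],o['opening'])
print('lean',np.degrees(np.arccos(-R.apply([0,0,1])[2])))
P=[snapshot(n) for n in ('side','top')]
for p,n in zip(P,('side','top')):
    try: print(n,tray(p))
    except Exception as e: print(e)
a=cv2.resize(P[0]['img'][90:240,180:380,::-1],(400,300));b=cv2.resize(P[1]['img'][150:300,160:360,::-1],(400,300))
cv2.imwrite('pics/s16.png',np.hstack([a,b]))
w=snapshot('wrist');save(w,'w16')
try: print('wrist',tray(w))
except Exception as e: print(e)
```

```text
[ 0.5547419  -0.0196506   0.17914953] [179.86688875  35.0770289  -87.53374653] 0.06230363907303242
lean 35.077249095371435
side ((500.0688171386719, -32.839988708496094), (26.81171226501465, 79.31000518798828), np.float32(96.816216), 142)
top ((557.1149291992188, 75.19359588623047), (21.875749588012695, 97.34418487548828), np.float32(169.40779), 134)
wrist ((550.45947265625, 2.9901199340820312), (118.58406066894531, 147.8766632080078), np.float32(92.43601), 22166)
```

View pics/s16.png

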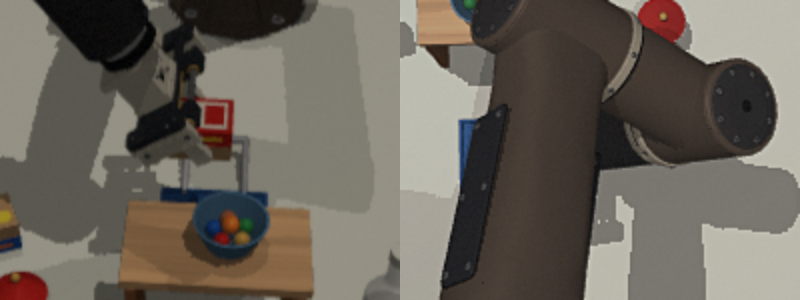

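View pics/w16.png

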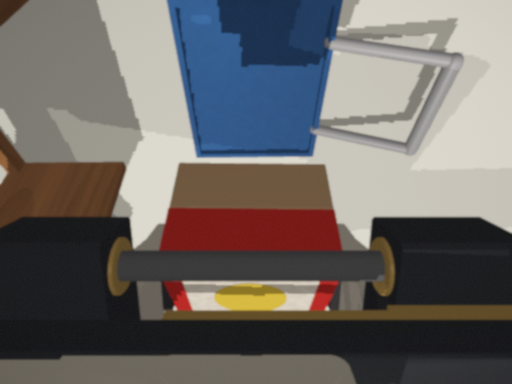

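Tray centre is (0.551,0.003) with yaw ≈92.5°, seen whole by the wrist camera and matching the distance pulled. The box is shut, with its picture up. Lowering it.

Run:
```python
from go import *
R1=Rj(2.6,-34.85)
go([(tcp((.551,.003,.10),R1),R1,-1,4),(tcp((.551,.003,.033),R1),R1,-1,4)])
```

```text
step mm/row 20.4 deg/row 0.1
step mm/row 16.8 deg/row 0.0
8
0.0062 0.0006 0.0194 0 0 -0.1 -1; 0.0124 0.0011 0.0389 0 0 -0.2 -1; 0.0186 0.0017 0.0583 0.1 0 -0.3 -1; 0.0248 0.0022 0.0777 0.1 0 -0.4 -1; 0.0344 0.0021 0.0915 0.1 0 -0.4 -1; 0.044 0.002 0.1052 0.1 0 -0.4 -1; 0.0535 0.0019 0.1189 0.1 0 -0.4 -1; 0.0631 0.0019 0.1327 0.1 0 -0.4 -1
```

jog_arm(targets="0.006 0.0005 0.0195 0 0 0 -1; 0.0125 0.001 0.039 0 0 0 -1; 0.0185 0.0015 0.0585 0 0 0 -1; 0.025 0.002 0.0775 0 0 -0.2 -1; 0.0345 0.002 0.0915 0 0 -0.3 -1; 0.044 0.002 0.105 0 0 -0.3 -1; 0.0535 0.002 0.119 0 0 -0.3 -1; 0.0625 0.002 0.132 0 0 -0.3 -1")

```text
clock: 27.55
tool_pos: [0.5505, 0.0137, 0.0172]
orientation: [179.9, 34.9, -87.5]
force: [0.0, -0.2, -1.4]
opening: 0.0617
```

Run:
```python
from go import *
o,X,R=cur();G=X-R.apply([0,0,.019]);print(G,o['orientation'],o['force'])
R1=Rj(2.6,-34.9)
go([(tcp((.551,.003,.0295),R1),R1,-1,4)])
```

```text
[0.55097488 0.0029027  0.03278756] [179.85052994  34.85286067 -87.50634836] [ 0.03439216 -0.16061089 -1.42089041]
step mm/row 0.8 deg/row 0.0
4
0.0004 0 0.0007 0 0 0 -1; 0.0009 0 0.0014 0 0 0 -1; 0.0013 0 0.0021 0.1 0 -0.1 -1; 0.0018 -0.0001 0.0028 0.1 0 -0.1 -1
```

jog_arm(targets="0.0005 0 0.0007 0 0 0 -1; 0.001 0 0.0014 0 0 0 -1; 0.0015 0 0.002 0 0 0 -1; 0.0018 0 0.0026 0 0 0 -1; 0.0018 0 0.0026 0 0 0 -1; 0.0018 0 0.0026 0 0 0 -1; 0.0018 0 0.0026 0 0 0 -1; 0.0018 0 0.0026 0 0 0 -1")

```text
clock: 28.55
tool_pos: [0.5504, 0.0137, 0.014]
orientation: [179.8, 34.9, -87.5]
force: [-0.3, -0.3, -1.6]
opening: 0.0618
```

jog_arm(targets="0.0004 0 0.0006 0 0 0 -1; 0.0008 0 0.0012 0 0 0 -1; 0.001 0 0.0014 0 0 0 -1; 0.001 0 0.0014 0 0 0 0.45; 0.001 0 0.0014 0 0 0 0.45; 0.001 0 0.0014 0 0 0 0.45; 0.001 0 0.0014 0 0 0 0.45; 0.001 0 0.0014 0 0 0 0.45")

```text
clock: 29.55
tool_pos: [0.5504, 0.0137, 0.0123]
orientation: [179.9, 34.9, -87.5]
force: [0.1, 0.0, 0.3]
opening: 0.0634
```

Run:
```python
from go import *
o,X,R=cur();G=X-R.apply([0,0,.019]);print(G,o['orientation'],o['force'],o['opening'])
```

```text
[0.55097004 0.00287363 0.0279195 ] [179.8544847   34.85064919 -87.50015273] [0.08948092 0.02755422 0.27090567] 0.06343927493773756
```

jog_arm(targets="0 0 0 0 0 0 0.5; 0 0 0 0 0 0 0.5; 0 0 -0.008 0 0 0 0.5; 0 0 -0.02 0 0 0 0.5; 0 0 -0.04 0 0 0 0.6; 0 0 -0.065 0 0 0 0.8; 0 0 -0.095 0 0 0 1; 0 0 -0.125 0 0 0 1")

```text
clock: 30.55
tool_pos: [0.554, -0.0591, 0.117]
orientation: [179.9, 34.8, -87.5]
force: [0.5, -0.2, -0.4]
opening: 0.0869
```

Run:
```python
from go import *
from bx import top_rect
from tray import tray
w=snapshot('wrist');save(w,'w17')
print(top_rect(w,(.551,.003),zlo=.04,zhi=.065))
try: print(tray(w))
except Exception as e: print(e)
R1=Rj(20,0)
o,X,R=cur();print(X)
go([((.60,-.27,.26),R1,1,8)])
```

```text
(array([0.5518, 0.0036]), (62.151615142822266, 82.68966674804688), np.float32(92.23465), np.float64(0.05336281759221527))
((550.2080078125, 1.8117294311523438), (118.57010650634766, 148.92613220214844), np.float32(92.531555), 10272)
[ 0.5556 -0.0617  0.1201]
step mm/row 31.9 deg/row 4.8
8
0.0117 -0.0044 -0.0293 -0.7 4.3 -2.1 1; 0.0234 -0.0089 -0.0586 -1.4 8.6 -4.2 1; 0.035 -0.0133 -0.0879 -2.0 12.9 -6.3 1; 0.0467 -0.0178 -0.1172 -2.7 17.2 -8.4 1; 0.0584 -0.0222 -0.1465 -3.4 21.5 -10.5 1; 0.0701 -0.0267 -0.1758 -4.1 25.8 -12.6 1; 0.0817 -0.0311 -0.2051 -4.8 30.0 -14.7 1; 0.0934 -0.0356 -0.2344 -5.5 34.3 -16.9 1
```

View pics/w17.png

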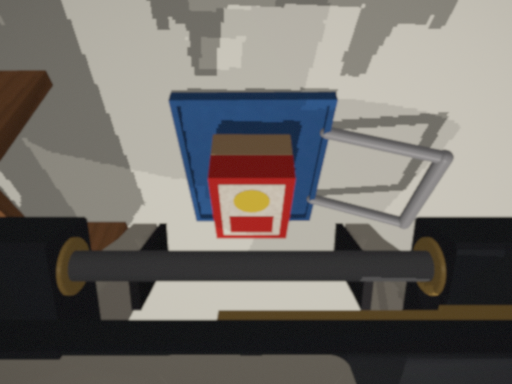

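The red box is in the tray, picture up and shut: box (0.552,0.004), tray (0.550,0.002). Next is the blue box.

jog_arm(targets="0.0115 -0.0045 -0.0295 -0.7 4.3 -2.1 1; 0.0235 -0.009 -0.0585 -1.4 8.6 -4.2 1; 0.035 -0.0135 -0.088 -2 12.9 -6.3 1; 0.0465 -0.018 -0.117 -2.7 17.2 -8.4 1; 0.0585 -0.022 -0.1465 -3.4 21.5 -10.5 1; 0.07 -0.0265 -0.176 -4.1 25.8 -12.6 1; 0.0815 -0.031 -0.205 -4.8 30 -14.7 1; 0.0935 -0.0355 -0.2345 -5.5 34.3 -16.9 1")

```text
clock: 31.6
tool_pos: [0.5998, -0.2717, 0.2622]
orientation: [-180.0, -0.2, -69.9]
force: [-0.6, -0.0, -0.3]
opening: 0.0875
```

Run:
```python
from go import *
from bx import top_rect
o,X,R=cur();print(X)
for n in ('wrist','top','side'):
  w=snapshot(n);save(w,n+'18')
  try: print(n,top_rect(w,(.6125,-.297)))
  except Exception as e: print(e)
  C=cloud(w);m=(C[...,2]>.03)&(np.hypot(C[...,0]-.73,C[...,1]+.21)<.055);P=C[m];print(len(P),P.min(0),P.max(0))
```

```text
[ 0.5998 -0.2717  0.2622]
wrist (array([ 0.6131, -0.2978]), (61.94232177734375, 80.25811004638672), np.float32(116.817924), np.float64(0.04841534054735236))
3340 [ 0.714  -0.255   0.0301] [ 0.7849 -0.183   0.1029]
top (array([ 0.6003, -0.2763]), (61.76350021362305, 30.267658233642578), np.float32(23.010296), np.float64(0.049196020917904384))Traceback (most recent call last):
  File "<stdin>", line 8, in <module>
    return umr_minimum(a, axis, None, out, keepdims, initial, where)
ValueError: zero-size array to reduction operation minimum which has no identity
```

View pics/wrist18.png

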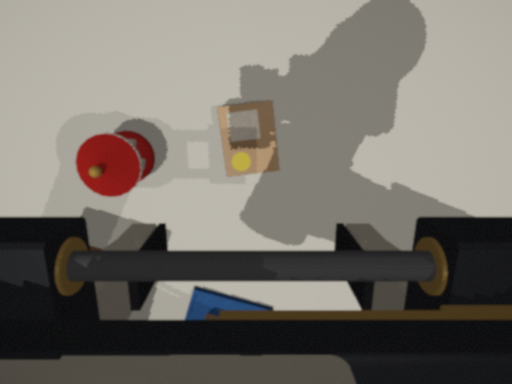

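```bash
python3 - <<'E'
from plan import *
q0=np.array([-10,25,-10,0,-65,20.])
q=path('g',[(.613,-.2975,.2),(.613,-.2975,.024)],(26,26),(0,0),q0)
q=path('mv',[(.613,-.2975,.15),(.53,-.17,.15)],(26,-20),(0,0),q)
q=path('dn',[(.53,-.17,.15),(.53,-.17,.024)],(-20,-20),(0,0),q)
q=path('A',[(.53,-.17,.15),(.53,-.17,.024)],(-20,-20),(30,30),q)
q=path('A2',[(.53,-.17,.15),(.53,-.17,.15)],(-20,-20),(30,-60),q)
q=path('A3',[(.53,-.17,.15),(.53,-.17,.04)],(-20,-20),(-60,-60),q)
E
python3 - <<'E'
from go import *
R1=Rj(26,0)
go([((.613,-.2975,.10),R1,1,4),((.613,-.2975,.0055),R1,1,4)])
E
```

```text
g 0 [ -9.5  22.8  -2.    0.  -65.2  35.5] err 0.0000
g 10 [ -9.5  32.4 -11.9  -0.  -45.7  35.5] err 0.0000
   worst 0.0000 minmargin 45.6
mv 0 [ -9.5  25.   -5.5   0.  -59.5  35.5] err 0.0000
mv 10 [  2.4  14.2 -21.8  -0.  -53.9 -22.4] err 0.0000
   worst 0.0000 minmargin 36.4
dn 0 [  2.4  14.2 -21.8  -0.  -53.9 -22.4] err 0.0000
dn 10 [  2.4  23.5 -28.9  -0.  -37.6 -22.4] err 0.0000
   worst 0.0000 minmargin 29.3
A 0 [ 16.6  19.9 -30.8  27.3 -61.2 -54.6] err 0.0000
A 10 [ 15.4  29.3 -38.5  34.4 -46.2 -64.8] err 0.0000
   worst 0.0000 minmargin 19.8
A2 0 [ 16.6  19.9 -30.8  27.3 -61.2 -54.6] err 0.0000
A2 10 [-37.6  31.3  -1.3 -55.8 -87.2  36.5] err 0.0000
   worst 0.0000 minmargin 27.4
A3 0 [-37.6  31.3  -1.3 -55.8 -87.2  36.5] err 0.0000
A3 10 [-37.8  40.7  -2.9 -56.6 -81.2  45.7] err 0.0000
   worst 0.0000 minmargin 55.4
step mm/row 41.5 deg/row 1.5
step mm/row 23.6 deg/row 0.0
8
0.0069 -0.0007 0.0409 0 -0.1 -1.5 1; 0.0139 -0.0013 0.0818 -0.1 -0.1 -3.0 1; 0.0208 -0.002 0.1226 -0.1 -0.2 -4.5 1; 0.0278 -0.0027 0.1635 -0.1 -0.2 -5.9 1; 0.0277 -0.0026 0.1871 -0.1 -0.2 -5.9 1; 0.0276 -0.0026 0.2108 -0.1 -0.2 -5.9 1; 0.0275 -0.0025 0.2344 -0.1 -0.2 -5.9 1; 0.0274 -0.0025 0.258 -0.1 -0.2 -5.9 1
```

jog_arm(targets="0.0045 -0.0005 0.022 0 0 -1 1; 0.009 -0.001 0.044 0 0 -2 1; 0.0135 -0.0015 0.066 0 0 -3 1; 0.018 -0.002 0.088 0 0 -4 1; 0.0225 -0.002 0.11 0 0 -5 1; 0.0275 -0.0025 0.132 0 -0.2 -5.9 1; 0.0275 -0.0025 0.15 0 -0.2 -5.9 1; 0.0275 -0.0025 0.165 0 -0.2 -5.9 1")

```text
clock: 32.7
tool_pos: [0.6125, -0.2972, 0.0974]
orientation: [-179.9, -0.0, -64.1]
force: [0.2, -0.3, 0.2]
opening: 0.0878
```

Run:
```python
from go import *
from bx import top_rect
o,X,R=cur();print(X,o['orientation'])
w=snapshot('wrist');save(w,'w19');print(top_rect(w,(.613,-.2975)))
R1=Rj(26,0)
go([((.613,-.2975,.0055),R1,1,8)])
```

```text
[ 0.6125 -0.2972  0.0974] [-179.9084   -0.0132  -64.0844]
(array([ 0.6153, -0.3022]), (62.1965446472168, 70.77108764648438), np.float32(116.85014), np.float64(0.0483914353559618))
step mm/row 11.2 deg/row 0.0
8
0.0002 -0.0001 0.0112 0 0 0 1; 0.0004 -0.0003 0.0224 0 0 0 1; 0.0005 -0.0004 0.0337 0 0 0 1; 0.0007 -0.0005 0.0449 0 0 0 1; 0.0009 -0.0007 0.0561 0 0.1 -0.1 1; 0.0011 -0.0008 0.0673 0 0.1 -0.1 1; 0.0013 -0.0009 0.0785 0 0.1 -0.1 1; 0.0015 -0.0011 0.0898 0 0.1 -0.1 1
```

View pics/w19.png

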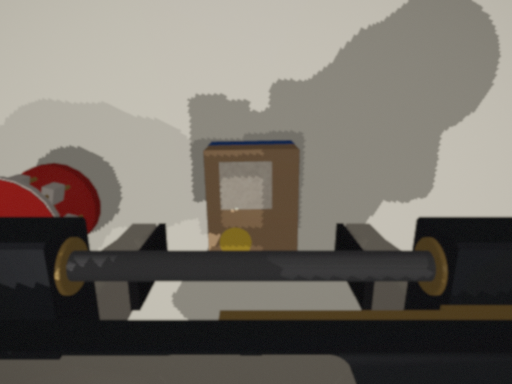

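jog_arm(targets="0 0 0.011 0 0 -0.5 1; 0.0005 0 0.0225 0 0 -0.8 1; 0.0005 -0.0005 0.0335 0 0 -0.8 1; 0.0005 -0.0005 0.045 0 0 -0.8 1; 0.001 -0.0005 0.056 0 0 -0.8 1; 0.001 -0.001 0.0675 0 0 -0.8 1; 0.0015 -0.001 0.0785 0 0 -0.8 1; 0.0015 -0.001 0.091 0 0 -0.8 1")

```text
clock: 33.75
tool_pos: [0.6131, -0.2976, 0.0036]
orientation: [180.0, 0.1, -63.3]
force: [-0.3, 0.1, -1.0]
opening: 0.0877
```

jog_arm(targets="0 0 0 0 0 0 -1; 0 0 0 0 0 0 -1; 0 0 0 0 0 0 -1; 0 0 0 0 0 0 -1; 0 0 0 0 0 0 -1; 0 0 0 0 0 0 -1; 0 0 0 0 0 0 -1; 0 0 0 0 0 0 -1")

```text
clock: 34.75
tool_pos: [0.6133, -0.2978, 0.0041]
orientation: [-180.0, 0.1, -63.3]
force: [-1.4, 0.4, 5.1]
opening: 0.0621
```

Run:
```python
from go import *
o,X,R=cur();print(X,o['orientation'],o['force'],o['opening'])
R1=Rj(-20,0)
go([(X+[0,0,.11],R,-1,8)])
```

```text
[ 0.61332656 -0.29775475  0.00410338] [-1.79978027e+02  5.97747866e-02 -6.32886368e+01] [-1.414766    0.35955692  5.13163496] 0.06206575541307636
step mm/row 13.8 deg/row 0.0
8
0 0 -0.0137 0 0 0 -1; 0 0 -0.0275 0 0 0 -1; 0 0 -0.0412 0 0 0 -1; -0.0001 0 -0.055 0 0 0 -1; -0.0001 0 -0.0687 0 0 0 -1; -0.0001 0 -0.0825 0 0 0 -1; -0.0001 0 -0.0962 0 0 0 -1; -0.0001 0 -0.11 0 0 0 -1
```

jog_arm(targets="0 0 -0.005 0 0 0 -1; 0 0 -0.015 0 0 0 -1; 0 0 -0.03 0 0 0 -1; 0 0 -0.046 0 0 0 -1; 0 0 -0.063 0 0 0 -1; 0 0 -0.08 0 0 0 -1; 0 0 -0.096 0 0 0 -1; 0 0 -0.11 0 0 0 -1")

```text
clock: 35.75
tool_pos: [0.6135, -0.2979, 0.1154]
orientation: [-180.0, 0.0, -63.3]
force: [0.3, -0.5, -1.6]
opening: 0.0621
```

Run:
```python
from go import *
o,X,R=cur();print(X,o['orientation'],o['force'],o['opening'])
R1=Rj(-20,0)
go([((.53,-.17,.11),R1,-1,8)])
```

```text
[ 0.61347486 -0.29786257  0.11538756] [-1.79950619e+02  3.96982760e-02 -6.32838232e+01] [ 0.2602216  -0.51010863 -1.61841703] 0.062081158753783054
step mm/row 19.1 deg/row 5.8
8
-0.019 0.0021 0.0007 0 0 5.8 -1; -0.0379 0.0043 0.0014 0 0 11.7 -1; -0.0569 0.0064 0.0021 0 0 17.5 -1; -0.0759 0.0085 0.0027 0 0 23.4 -1; -0.0948 0.0107 0.0034 0 0 29.2 -1; -0.1138 0.0128 0.0041 0 0 35.0 -1; -0.1328 0.0149 0.0048 0 0.1 40.9 -1; -0.1517 0.0171 0.0055 0 0.1 46.7 -1
```

jog_arm(targets="-0.019 0.002 0.0005 0 0 5.8 -1; -0.038 0.0045 0.0015 0 0 11.7 -1; -0.057 0.0065 0.002 0 0 17.5 -1; -0.076 0.0085 0.0025 0 0 23.4 -1; -0.095 0.0105 0.0035 0 0 29.2 -1; -0.114 0.013 0.004 0 0 35 -1; -0.133 0.015 0.005 0 0 40.9 -1; -0.152 0.017 0.0055 0 0 46.7 -1")

```text
clock: 36.75
tool_pos: [0.5296, -0.1692, 0.1103]
orientation: [-180.0, 0.1, -110.2]
force: [0.5, 0.3, -1.6]
opening: 0.0616
```

Run:
```python
from go import *
o,X,R=cur();print(X,o['orientation'],o['force'],o['opening'])
w=snapshot('wrist');save(w,'w20')
R1=Rj(-20,0)
go([((.53,-.17,.0075),R1,-1,8)])
```

```text
[ 0.52958316 -0.16924982  0.11033927] [-1.79996339e+02  6.50636905e-02 -1.10180221e+02] [ 0.48481085  0.32674955 -1.64719933] 0.061628487054234224
step mm/row 12.8 deg/row 0.1
8
0.0002 -0.0003 0.0128 0 0 -0.1 -1; 0.0004 -0.0006 0.0257 0 0 -0.1 -1; 0.0005 -0.001 0.0385 0 0 -0.2 -1; 0.0007 -0.0013 0.0514 0 0 -0.2 -1; 0.0009 -0.0016 0.0642 0 0.1 -0.3 -1; 0.0011 -0.0019 0.0771 0 0.1 -0.4 -1; 0.0013 -0.0022 0.0899 0 0.1 -0.4 -1; 0.0014 -0.0025 0.1027 0.1 0.1 -0.5 -1
```

View pics/w20.png

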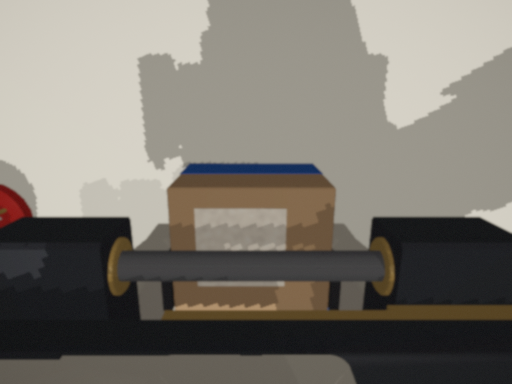

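jog_arm(targets="0 0 0.013 0 0 0 -1; 0 0 0.028 0 0 0 -1; 0 0 0.045 0 0 0 -1; 0 0 0.062 0 0 0 -1; 0 0 0.079 0 0 0 -1; 0 0 0.092 0 0 0 -1; 0 0 0.101 0 0 0 -1; 0 0 0.105 0 0 0 -1")

```text
clock: 37.8
tool_pos: [0.5279, -0.1679, 0.0045]
orientation: [179.9, 0.1, -110.5]
force: [-0.5, -0.4, -1.9]
opening: 0.0619
```

jog_arm(targets="0 0 0.0005 0 0 0 -1; 0 0 0.001 0 0 0 -1; 0 0 0.001 0 0 0 -1; 0 0 0.001 0 0 0 0.6; 0 0 0.001 0 0 0 0.6; 0 0 0.001 0 0 0 0.6; 0 0 0.001 0 0 0 0.8; 0 0 0.001 0 0 0 1")

```text
clock: 38.8
tool_pos: [0.5279, -0.1679, 0.0035]
orientation: [179.9, 0.1, -110.5]
force: [0.9, -0.5, -0.8]
opening: 0.0832
```

Run:
```python
from go import *
o,X,R=cur();print(X,o['orientation'],o['force'],o['opening'])
go([(X+[0,0,.12],R,1,8)])
```

```text
[ 0.5279339  -0.16787364  0.00347343] [ 1.79900011e+02  6.95839498e-02 -1.10466917e+02] [ 0.87411188 -0.50390509 -0.78924186] 0.0831663513430784
step mm/row 15.0 deg/row 0.0
8
0 0 -0.015 0 0 0 1; 0 0.0001 -0.03 0 0 0 1; -0.0001 0.0001 -0.045 0 0 0 1; -0.0001 0.0001 -0.06 0 0 0 1; -0.0001 0.0001 -0.075 0 0 0 1; -0.0001 0.0002 -0.09 0 0 0 1; -0.0001 0.0002 -0.105 0 0 0 1; -0.0001 0.0002 -0.12 0 0 0 1
```

jog_arm(targets="0 0 -0.01 0 0 0 1; 0 0 -0.03 0 0 0 1; 0 0 -0.055 0 0 0 1; 0 0 -0.08 0 0 0 1; 0 0 -0.105 0 0 0 1; 0 0 -0.13 0 0 0 1; 0 0 -0.15 0 0 0 1; 0 0 -0.16 0 0 0 1")

```text
clock: 39.8
tool_pos: [0.5286, -0.1682, 0.1653]
orientation: [-180.0, 0.1, -110.5]
force: [0.2, 0.1, -0.9]
opening: 0.0872
```

Run:
```python
from go import *
from bx import top_rect
w=snapshot('wrist');save(w,'w21');print(top_rect(w,(.528,-.168)))
R1=Rj(-20.5,30)
go([(tcp((.528,-.168,.14),R1),R1,1,8)])
```

```text
(array([ 0.529, -0.168]), (79.70301818847656, 61.93863296508789), np.float32(69.47811), np.float64(0.04842003182477953))
step mm/row 5.4 deg/row 3.8
8
0.0012 0.0001 0.0053 0 3.8 0 1; 0.0024 0.0003 0.0106 0 7.5 0 1; 0.0036 0.0004 0.0159 0 11.3 0 1; 0.0048 0.0005 0.0212 0 15.1 0 1; 0.006 0.0006 0.0265 0 18.8 0 1; 0.0072 0.0008 0.0318 -0.1 22.6 0 1; 0.0084 0.0009 0.0371 -0.1 26.3 0 1; 0.0096 0.001 0.0424 -0.1 30.1 0 1
```

View pics/w21.png

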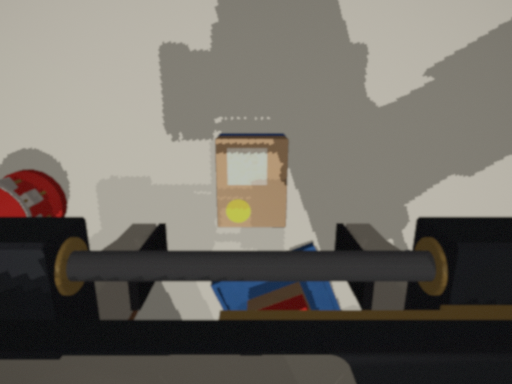

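Blue box is shut at (0.529,−0.168), φ −20.5°. I'll tilt to +30° and descend.

jog_arm(targets="0.001 0 0.0055 0 3.8 0 1; 0.0025 0.0005 0.0105 0 7.5 0 1; 0.0035 0.0005 0.016 0 11.3 0 1; 0.005 0.0005 0.021 0 15.1 0 1; 0.006 0.0005 0.0265 0 18.8 0 1; 0.007 0.0005 0.032 0 22.6 0 1; 0.0085 0.0005 0.037 0 26.3 0 1; 0.0095 0.0005 0.0425 0 30.1 0 1")

```text
clock: 40.85
tool_pos: [0.5249, -0.177, 0.1228]
orientation: [-180.0, -30.1, -110.5]
force: [0.3, -0.6, -0.2]
opening: 0.0876
```

Run:
```python
from go import *
o,X,R=cur();print(X-R.apply([0,0,.019]),o['orientation'])
p=snapshot('side');t=snapshot('top')
from bx import top_rect
for q in (p,t):
    try: print(top_rect(q,(.529,-.168)))
    except Exception as e: print(e)
R1=Rj(-20.5,30)
go([(tcp((.5288,-.168,.024),R1),R1,1,8)])
```

```text
[ 0.52820363 -0.16805739  0.13925033] [-179.96129387  -30.12878532 -110.46497898]
(array([ 0.5292, -0.1691]), (82.51533508300781, 67.51007080078125), np.float32(69.59401), np.float64(0.048502552999630105))
(array([ 0.5202, -0.188 ]), (38.641719818115234, 61.69711685180664), np.float32(159.59723), np.float64(0.04910134923070017))
step mm/row 14.3 deg/row 0.0
8
-0.0072 -0.0002 0.0123 0 0 0 1; -0.0144 -0.0003 0.0246 0 0 0 1; -0.0215 -0.0005 0.037 0 -0.1 0.1 1; -0.0287 -0.0007 0.0493 0 -0.1 0.1 1; -0.0359 -0.0008 0.0616 0 -0.1 0.1 1; -0.0431 -0.001 0.0739 0 -0.1 0.1 1; -0.0502 -0.0011 0.0862 0 -0.2 0.1 1; -0.0574 -0.0013 0.0986 0 -0.2 0.2 1
```

jog_arm(targets="-0.007 0 0.0125 0 0 0 1; -0.0145 -0.0005 0.0245 0 0 0 1; -0.0215 -0.0005 0.037 0 0 0 1; -0.0285 -0.0005 0.0495 0 0 0 1; -0.036 -0.001 0.0615 0 0 0 1; -0.043 -0.001 0.074 0 0 0 1; -0.05 -0.001 0.086 0 0 0 1; -0.057 -0.001 0.098 0 0 0 1")

```text
clock: 41.95
tool_pos: [0.5252, -0.1768, 0.0073]
orientation: [179.9, -30.2, -110.3]
force: [0.3, -0.2, 0.0]
opening: 0.0874
```

jog_arm(targets="0 0 0 0 0 0 -1; 0 0 0 0 0 0 -1; 0 0 0 0 0 0 -1; 0 0 0 0 0 0 -1; 0 0 0 0 0 0 -1; 0 0 0 0 0 0 -1; 0 0 0 0 0 0 -1; 0 0 0 0 0 0 -1")

```text
clock: 42.95
tool_pos: [0.5256, -0.1767, 0.0077]
orientation: [179.9, -30.2, -110.3]
force: [-0.9, 2.4, 5.3]
opening: 0.0622
```

Run:
```python
from go import *
o,X,R=cur();print(X-R.apply([0,0,.019]),o['orientation'],o['force'],o['opening'])
go([(X+[0,0,.12],R,-1,8)])
```

```text
[ 0.52889624 -0.16776771  0.0241542 ] [ 179.9084338   -30.16900431 -110.30859789] [-0.87108531  2.42964533  5.29516083] 0.06217829074985879
step mm/row 15.0 deg/row 0.0
8
0.0075 0 -0.013 0 0 0 -1; 0.0151 0 -0.0259 0 0 0 -1; 0.0226 0.0001 -0.0389 0 0 0 -1; 0.0302 0.0001 -0.0519 0 0 0 -1; 0.0377 0.0001 -0.0648 0 0 0 -1; 0.0452 0.0001 -0.0778 0 0 0 -1; 0.0528 0.0001 -0.0908 0 0 0 -1; 0.0603 0.0002 -0.1037 0 0 0 -1
```

jog_arm(targets="0.003 0 -0.005 0 0 0 -1; 0.0085 0 -0.0145 0 0 0 -1; 0.0165 0 -0.0285 0 0 0 -1; 0.0265 0 -0.0455 0 0 0 -1; 0.0365 0 -0.063 0 0 0 -1; 0.0465 0 -0.08 0 0 0 -1; 0.0555 0 -0.0955 0 0 0 -1; 0.0605 0 -0.1035 0 0 0 -1")

```text
clock: 43.95
tool_pos: [0.526, -0.1769, 0.1291]
orientation: [180.0, -30.1, -110.3]
force: [1.1, -0.1, -1.8]
opening: 0.0616
```

Run:
```python
from go import *
o,X,R=cur();G=X-R.apply([0,0,.019]);print(G,o['orientation'],o['force'],o['opening'])
R1=Rj(-20.3,-15)
go([(tcp((.525,-.17,.145),R1),R1,-1,8)])
```

```text
[ 0.52928288 -0.16793265  0.14550197] [ 179.99607215  -30.10076574 -110.34820799] [ 1.14388851 -0.09718646 -1.80263959] 0.061637022552711376
step mm/row 1.5 deg/row 5.6
8
-0.0013 0.0004 -0.0004 0 -5.6 0 -1; -0.0027 0.0008 -0.0009 0 -11.3 0 -1; -0.004 0.0012 -0.0013 0 -16.9 0 -1; -0.0054 0.0016 -0.0017 0 -22.6 0 -1; -0.0067 0.0021 -0.0021 0 -28.2 0 -1; -0.0081 0.0025 -0.0026 0 -33.8 0 -1; -0.0094 0.0029 -0.003 0 -39.5 0 -1; -0.0107 0.0033 -0.0034 0 -45.1 -0.1 -1
```

jog_arm(targets="-0.0015 0.0005 -0.0005 0 -5.6 0 -1; -0.0025 0.001 -0.001 0 -11.3 0 -1; -0.004 0.001 -0.0015 0 -16.9 0 -1; -0.0055 0.0015 -0.0015 0 -22.6 0 -1; -0.0065 0.002 -0.002 0 -28.2 0 -1; -0.008 0.0025 -0.0025 0 -33.8 0 -1; -0.0095 0.003 -0.003 0 -39.5 0 -1; -0.0105 0.0035 -0.0035 0 -45.1 0 -1")

```text
clock: 44.95
tool_pos: [0.5263, -0.1651, 0.1271]
orientation: [180.0, 15.2, -110.3]
force: [0.0, -0.5, -1.4]
opening: 0.0617
```

Run:
```python
from go import *
R1=Rj(-20.3,-59.8)
go([(tcp((.52,-.17,.12),R1),R1,-1,8)])
```

```text
step mm/row 2.5 deg/row 5.6
8
-0.0006 0.0005 0.0023 0 -5.6 0 -1; -0.0012 0.001 0.0046 0 -11.2 0 -1; -0.0018 0.0016 0.007 0 -16.7 0 -1; -0.0025 0.0021 0.0093 0 -22.3 0 -1; -0.0031 0.0026 0.0116 0 -27.9 0 -1; -0.0037 0.0031 0.0139 0 -33.5 0 -1; -0.0043 0.0036 0.0163 0 -39.0 0 -1; -0.0049 0.0042 0.0186 0 -44.6 0 -1
```

jog_arm(targets="-0.0005 0.0005 0.0025 0 -5.6 0 -1; -0.001 0.001 0.0045 0 -11.2 0 -1; -0.002 0.0015 0.007 0 -16.7 0 -1; -0.0025 0.002 0.0095 0 -22.3 0 -1; -0.003 0.0025 0.0115 0 -27.9 0 -1; -0.0035 0.003 0.014 0 -33.5 0 -1; -0.0045 0.0035 0.0165 0 -39 0 -1; -0.005 0.004 0.0185 0 -44.6 0 -1")

```text
clock: 45.95
tool_pos: [0.5258, -0.1549, 0.1106]
orientation: [-179.9, 60.0, -110.2]
force: [0.9, 0.0, -1.4]
opening: 0.0617
```

Run:
```python
from go import *
o,X,R=cur();G=X-R.apply([0,0,.019]);print(G,o['orientation'],o['force'],o['opening'])
p=snapshot('side');cv2.imwrite('pics/s22.png',cv2.resize(p['img'][100:240,130:330,::-1],(800,560)))
R1=Rj(-20.3,-59.8);G[2]=.0425
go([(tcp(G,R1),R1,-1,8)])
```

```text
[ 0.52006316 -0.17033863  0.12006838] [-179.93591309   59.97395144 -110.23908414] [ 0.94069045  0.04147502 -1.41728993] 0.06174496139628798
step mm/row 9.4 deg/row 0.1
8
0.0081 -0.0002 0.0047 0 0.1 0 -1; 0.0162 -0.0004 0.0094 0 0.1 -0.1 -1; 0.0244 -0.0006 0.0141 0 0.2 -0.1 -1; 0.0325 -0.0008 0.0188 0 0.3 -0.1 -1; 0.0406 -0.0011 0.0235 0 0.3 -0.2 -1; 0.0487 -0.0013 0.0282 0 0.4 -0.2 -1; 0.0568 -0.0015 0.0329 0.1 0.4 -0.2 -1; 0.0649 -0.0017 0.0376 0.1 0.5 -0.3 -1
```

View pics/s22.png

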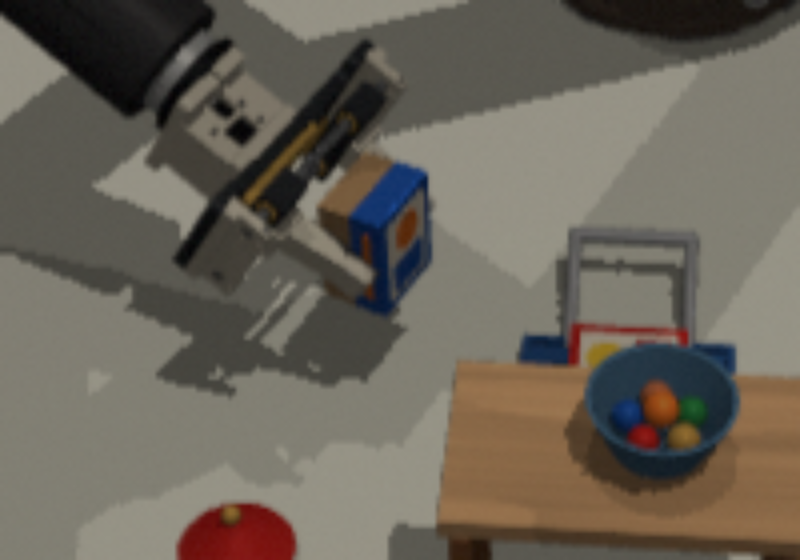

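Blue stands upright and shut in the grip. Lowering it.

jog_arm(targets="0.006 0 0.0035 0 0 0 -1; 0.016 0 0.0095 0 0 0 -1; 0.027 -0.0005 0.0155 0 0.2 0 -1; 0.0385 -0.001 0.022 0 0.2 0 -1; 0.049 -0.0015 0.0285 0 0.2 0 -1; 0.058 -0.0015 0.0335 0 0.2 0 -1; 0.063 -0.0015 0.0365 0 0.2 0 -1; 0.0645 -0.0015 0.0375 0 0.2 0 -1")

```text
clock: 47.0
tool_pos: [0.5256, -0.1548, 0.033]
orientation: [179.4, 60.1, -110.9]
force: [-0.4, -0.3, -1.8]
opening: 0.0617
```

Run:
```python
from go import *
o,X,R=cur();G=X-R.apply([0,0,.019]);print(G,o['orientation'],o['force'],o['opening'])
```

```text
[ 0.51986591 -0.1702402   0.04247649] [ 179.40046529   60.11918269 -110.91470521] [-0.35340195 -0.31386819 -1.80477546] 0.061684199556884305
```

jog_arm(targets="0.0005 0 0.0003 0 0 0 -1; 0.001 0 0.0006 0 0 0 -1; 0.0014 0 0.0009 0 0 0 -1; 0.0014 0 0.0009 0 0 0 -1; 0.0014 0 0.0009 0 0 0 0.6; 0.0014 0 0.0009 0 0 0 0.6; 0.0014 0 0.0009 0 0 0 0.7; 0.0014 0 0.0009 0 0 0 0.7")

```text
clock: 48.0
tool_pos: [0.5256, -0.1547, 0.0314]
orientation: [179.4, 60.1, -110.9]
force: [-0.8, -0.3, -0.5]
opening: 0.0743
```

jog_arm(targets="0 0 -0.006 0 0 0 0.75; 0 0 -0.015 0 0 0 0.75; 0 0 -0.03 0 0 0 0.75; 0 0 -0.05 0 0 0 0.75; 0 0 -0.07 0 0 0 0.75; 0 0 -0.092 0 0 0 0.75; 0 0 -0.113 0 0 0 0.8; 0 0 -0.13 0 0 0 1")

```text
clock: 49.0
tool_pos: [0.4862, -0.2619, 0.0969]
orientation: [179.5, 60.1, -110.9]
force: [0.7, -0.1, -0.2]
opening: 0.0839
```

```bash
cat > st.py <<'E'
from go import *
def stand(q,c,rad=.06,z=.08):
    C=cloud(q);m=(abs(C[...,2]-z)<.006)&(np.hypot(C[...,0]-c[0],C[...,1]-c[1])<rad);P=C[m]
    if len(P)<20: return None
    r=cv2.minAreaRect((P[:,:2]*1000).astype(np.float32));b=cv2.boxPoints(r);e=max([b[1]-b[0],b[2]-b[1]],key=np.linalg.norm)
    return r[0],r[1],'phi',(np.degrees(np.arctan2(e[1],e[0]))+90)%180-90,len(P)
E
python3 - <<'E'
from st import *
o,X,R=cur();print(X,o['force'])
for n in ('wrist','side','top'):
    p=snapshot(n);print(n,stand(p,(.52,-.17)))
    if n=='side':cv2.imwrite('pics/s23.png',cv2.resize(p['img'][100:240,130:330,::-1],(800,560)))
R1=Rj(-20.5,0)
go([(np.array((.50,-.2,.26)),R1,1,8)])
E
```

```text
[ 0.48618836 -0.26187626  0.09689757] [ 0.67778659 -0.148259   -0.23354767]
wrist ((520.4788208007812, -170.6336669921875), (50.32423782348633, 61.75274658203125), 'phi', np.float32(-21.117615), 1253)
side ((520.3199462890625, -170.73486328125), (50.55904006958008, 67.13108825683594), 'phi', np.float32(-19.734833), 320)
top ((519.5359497070312, -170.73333740234375), (48.05770492553711, 62.21916961669922), 'phi', np.float32(-20.464828), 348)
step mm/row 21.9 deg/row 7.5
8
-0.0216 0.0012 -0.0035 0 7.5 0 1; -0.0432 0.0024 -0.0069 0.1 15.0 0 1; -0.0648 0.0036 -0.0104 0.1 22.5 0 1; -0.0864 0.0048 -0.0138 0.1 30.1 0 1; -0.108 0.006 -0.0173 0.2 37.6 -0.1 1; -0.1295 0.0072 -0.0207 0.2 45.1 -0.1 1; -0.1511 0.0084 -0.0242 0.2 52.6 -0.1 1; -0.1727 0.0096 -0.0276 0.2 60.1 -0.1 1
```

View pics/s23.png

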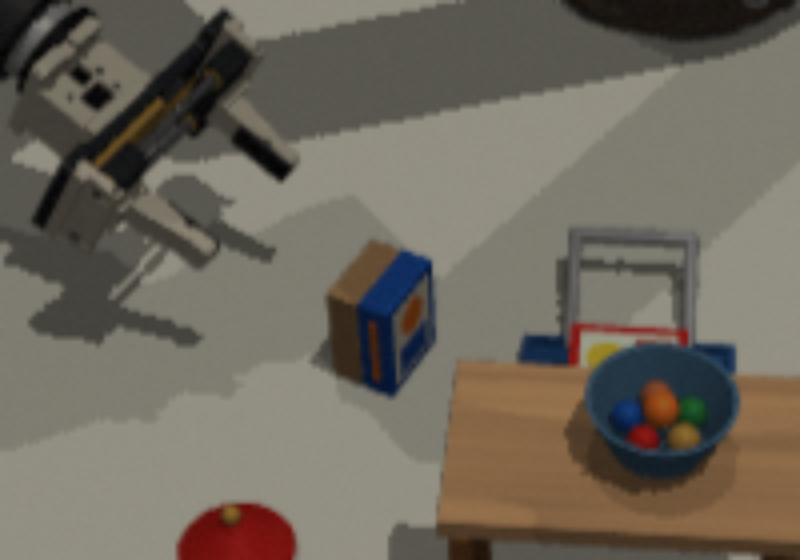

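The blue box is standing at (0.520,−0.1707), φ −20.5°, and is shut. I'll go round to the other lean.

jog_arm(targets="-0.0215 0.001 -0.0035 0 7.5 0 1; -0.043 0.0025 -0.007 0 15 0 1; -0.065 0.0035 -0.0105 0 22.5 0 1; -0.0865 0.005 -0.014 0 30 0 1; -0.108 0.006 -0.0175 0 37.5 0 1; -0.1295 0.007 -0.0205 0 45 0 1; -0.151 0.0085 -0.024 0.2 52.5 0 1; -0.1725 0.0095 -0.0275 0.2 60 0 1")

```text
clock: 50.15
tool_pos: [0.5001, -0.1988, 0.2607]
orientation: [180.0, -0.1, -110.5]
force: [-0.6, 0.3, -0.2]
opening: 0.0879
```

Run:
```python
from go import *
R1=Rj(-20.5,55)
go([(tcp((.520,-.1707,.18),R1),R1,1,8)])
```

```text
step mm/row 11.7 deg/row 6.9
8
-0.0022 -0.0011 0.0114 0 6.9 0 1; -0.0045 -0.0022 0.0229 0 13.7 0 1; -0.0067 -0.0033 0.0343 0 20.6 0 1; -0.0089 -0.0044 0.0458 0 27.5 0 1; -0.0111 -0.0055 0.0572 0 34.3 0 1; -0.0134 -0.0066 0.0686 0 41.2 0 1; -0.0156 -0.0077 0.0801 0 48.0 0 1; -0.0178 -0.0088 0.0915 0 54.9 0 1
```

jog_arm(targets="-0.002 -0.001 0.0115 0 6.9 0 1; -0.0045 -0.002 0.023 0 13.7 0 1; -0.0065 -0.0035 0.0345 0 20.6 0 1; -0.009 -0.0045 0.046 0 27.5 0 1; -0.011 -0.0055 0.057 0 34.3 0 1; -0.0135 -0.0065 0.0685 0 41.2 0 1; -0.0155 -0.0075 0.08 0 48 0 1; -0.018 -0.009 0.0915 0 54.9 0 1")

```text
clock: 51.15
tool_pos: [0.5147, -0.1844, 0.1687]
orientation: [180.0, -55.2, -110.4]
force: [-0.1, 0.3, -0.2]
opening: 0.0873
```

Run:
```python
from st import *
o,X,R=cur();print(X-R.apply([0,0,.019]),o['orientation'])
for n in ('side','top'):
    p=snapshot(n);print(n,stand(p,(.52,-.17)))
R1=Rj(-20.5,55)
go([(tcp((.520,-.1705,.041),R1),R1,1,8)])
```

```text
[ 0.52012274 -0.16980879  0.17954298] [ 179.98196238  -55.1986391  -110.38497271]
side ((527.5359497070312, -173.24134826660156), (49.002384185791016, 49.55783462524414), 'phi', np.float32(-20.653816), 200)
top ((519.4369506835938, -170.71173095703125), (48.12076950073242, 61.88240051269531), 'phi', np.float32(-20.373375), 353)
step mm/row 17.0 deg/row 0.1
8
-0.0139 -0.0002 0.0097 0 -0.1 0 1; -0.0279 -0.0004 0.0194 0 -0.1 0.1 1; -0.0418 -0.0006 0.0291 0 -0.2 0.1 1; -0.0557 -0.0008 0.0388 0 -0.2 0.2 1; -0.0697 -0.0011 0.0485 0 -0.3 0.2 1; -0.0836 -0.0013 0.0582 0 -0.3 0.3 1; -0.0975 -0.0015 0.0679 0.1 -0.4 0.3 1; -0.1114 -0.0017 0.0776 0.1 -0.4 0.4 1
```

jog_arm(targets="-0.014 0 0.0095 0 0 0 1; -0.028 -0.0005 0.0195 0 0 0 1; -0.042 -0.0005 0.029 0 0 0 1; -0.0555 -0.001 0.039 0 -0.2 0.2 1; -0.0695 -0.001 0.0485 0 -0.3 0.2 1; -0.0835 -0.001 0.058 0 -0.3 0.3 1; -0.0975 -0.0015 0.068 0 -0.3 0.3 1; -0.1115 -0.0015 0.0775 0 -0.3 0.3 1")

```text
clock: 52.25
tool_pos: [0.5144, -0.1849, 0.0289]
orientation: [179.8, -55.1, -110.3]
force: [0.5, -0.0, 0.4]
opening: 0.0877
```

Run:
```python
from st import *
o,X,R=cur();print(X-R.apply([0,0,.019]),o['orientation'],o['force'])
for n in ('side','top'):
    p=snapshot(n);print(n,stand(p,(.52,-.17)))
```

```text
[ 0.51988817 -0.17029362  0.0397848 ] [ 179.80278037  -55.10678574 -110.34022849] [ 0.4583504  -0.03860817  0.39938925]
side ((511.94061279296875, -166.45037841796875), (54.618377685546875, 90.70272064208984), 'phi', np.float32(-29.105797), 262)
top ((527.661865234375, -172.28515625), (50.536373138427734, 79.8048324584961), 'phi', np.float32(-18.209915), 352)
```

jog_arm(targets="0 0 0 0 0 0 -1; 0 0 0 0 0 0 -1; 0 0 0 0 0 0 -1; 0 0 0 0 0 0 -1; 0 0 0 0 0 0 -1; 0 0 0 0 0 0 -1; 0 0 0 0 0 0 -1; 0 0 0 0 0 0 -1")

```text
clock: 53.35
tool_pos: [0.5139, -0.1851, 0.0289]
orientation: [179.6, -55.2, -110.2]
force: [-0.8, 1.5, 5.5]
opening: 0.062
```

Run:
```python
from st import *
o,X,R=cur();print(X-R.apply([0,0,.019]),o['orientation'],o['force'],o['opening'])
go([(X+[0,0,.16],R,-1,8)])
```

```text
[ 0.51937722 -0.17049802  0.03971485] [ 179.64224775  -55.22565753 -110.19759889] [-0.79317226  1.52215194  5.47546282] 0.061950367431573304
step mm/row 20.0 deg/row 0.0
8
0.0164 0.0001 -0.0114 0 0 0 -1; 0.0329 0.0001 -0.0228 0 0 0 -1; 0.0493 0.0002 -0.0342 0 0 0 -1; 0.0657 0.0003 -0.0456 0 0 0 -1; 0.0821 0.0004 -0.057 0 0 0 -1; 0.0986 0.0004 -0.0684 0 0 0 -1; 0.115 0.0005 -0.0798 0 0 0 -1; 0.1314 0.0006 -0.0913 0 0 0 -1
```

jog_arm(targets="0.006 0 -0.004 0 0 0 -1; 0.018 0 -0.0125 0 0 0 -1; 0.036 0 -0.025 0 0 0 -1; 0.056 0 -0.039 0 0 0 -1; 0.078 0 -0.054 0 0 0 -1; 0.1 0 -0.0695 0 0 0 -1; 0.119 0.0005 -0.0825 0 0 0 -1; 0.1315 0.0005 -0.0915 0 0 0 -1")

```text
clock: 54.35
tool_pos: [0.514, -0.1849, 0.1908]
orientation: [179.8, -55.1, -110.3]
force: [-0.4, 0.6, -1.2]
opening: 0.0618
```

Run:
```python
from go import *
o,X,R=cur();print(X-R.apply([0,0,.019]),o['orientation'],o['opening'])
R1=Rj(-9,10)
go([(tcp((.535,-.095,.22),R1),R1,-1,8)])
```

```text
[ 0.51945657 -0.17033053  0.20162802] [ 179.75548012  -55.14821569 -110.30014468] 0.061807486746955805
step mm/row 11.2 deg/row 5.8
8
-0.0052 0.0014 -0.0098 0.8 -5.6 -1.2 -1; -0.0105 0.0028 -0.0196 1.6 -11.2 -2.5 -1; -0.0157 0.0042 -0.0294 2.4 -16.9 -3.7 -1; -0.0209 0.0056 -0.0393 3.2 -22.5 -4.9 -1; -0.0262 0.007 -0.0491 4.0 -28.1 -6.2 -1; -0.0314 0.0084 -0.0589 4.9 -33.7 -7.4 -1; -0.0366 0.0098 -0.0687 5.7 -39.4 -8.6 -1; -0.0419 0.0112 -0.0785 6.5 -45.0 -9.9 -1
```

jog_arm(targets="-0.005 0.0015 -0.01 0.8 -5.6 -1.2 -1; -0.0105 0.003 -0.0195 1.6 -11.2 -2.5 -1; -0.0155 0.004 -0.0295 2.4 -16.9 -3.7 -1; -0.021 0.0055 -0.0395 3.2 -22.5 -4.9 -1; -0.026 0.007 -0.049 4 -28.1 -6.2 -1; -0.0315 0.0085 -0.059 4.9 -33.7 -7.4 -1; -0.0365 0.01 -0.0685 5.7 -39.4 -8.6 -1; -0.042 0.011 -0.0785 6.5 -45 -9.9 -1")

```text
clock: 55.35
tool_pos: [0.534, -0.0979, 0.2015]
orientation: [180.0, -9.8, -98.9]
force: [-0.3, -0.1, -2.0]
opening: 0.0619
```

Run:
```python
from go import *
R1=Rj(2.5,-34.8)
go([(tcp((.553,-.02,.21),R1),R1,-1,8)])
```

```text
step mm/row 11.4 deg/row 5.7
8
-0.0113 -0.0006 -0.0011 -0.3 -5.6 -1.4 -1; -0.0226 -0.0011 -0.0021 -0.6 -11.1 -2.9 -1; -0.0339 -0.0017 -0.0032 -0.9 -16.7 -4.3 -1; -0.0452 -0.0023 -0.0042 -1.3 -22.2 -5.7 -1; -0.0565 -0.0029 -0.0053 -1.6 -27.8 -7.1 -1; -0.0678 -0.0034 -0.0063 -1.9 -33.3 -8.6 -1; -0.0791 -0.004 -0.0074 -2.2 -38.9 -10.0 -1; -0.0904 -0.0046 -0.0084 -2.5 -44.5 -11.4 -1
```

jog_arm(targets="-0.0115 -0.0005 -0.001 -0.3 -5.6 -1.4 -1; -0.0225 -0.001 -0.002 -0.6 -11.1 -2.9 -1; -0.034 -0.0015 -0.003 -0.9 -16.7 -4.3 -1; -0.045 -0.0025 -0.004 -1.3 -22.2 -5.7 -1; -0.0565 -0.003 -0.0055 -1.6 -27.8 -7.1 -1; -0.068 -0.0035 -0.0065 -1.9 -33.3 -8.6 -1; -0.079 -0.004 -0.0075 -2.2 -38.9 -10 -1; -0.0905 -0.0045 -0.0085 -2.5 -44.5 -11.4 -1")

```text
clock: 56.35
tool_pos: [0.5521, -0.0086, 0.1948]
orientation: [-179.9, 35.0, -87.4]
force: [-0.0, -0.5, -2.8]
opening: 0.0619
```

Run:
```python
from st import *
from tray import tray
from bx import top_rect
o,X,R=cur();print(X-R.apply([0,0,.019]),o['orientation'],o['opening'],np.degrees(np.arccos(-R.apply([0,0,1])[2])))
w=snapshot('wrist');save(w,'w24')
try: print(tray(w))
except Exception as e: print(e)
s=snapshot('side')
for q in (w,s):
    try: print(top_rect(q,(.551,.003),zlo=.045,zhi=.06))
    except Exception as e: print(e)
cv2.imwrite('pics/s24.png',cv2.resize(s['img'][90:230,200:400,::-1],(800,560)))
R1=Rj(2.4,-34.8)
go([(tcp((.5515,.003,.13),R1),R1,-1,4),(tcp((.5515,.003,.081),R1),R1,-1,4)])
```

```text
[ 0.5526 -0.0195  0.2104] [-179.943    35.0499  -87.3785] 0.061935580698642106 35.0499739624429
((549.9729614257812, 10.149986267089844), (118.3426284790039, 134.3154296875), np.float32(92.47749), 8486)
(array([0.5518, 0.0037]), (62.0081901550293, 81.95716857910156), np.float32(92.361305), np.float64(0.05345300556569772))
(array([0.5376, 0.0011]), (41.103614807128906, 79.8086929321289), np.float32(97.78188), np.float64(0.05398371931979916))
step mm/row 20.5 deg/row 0.1
step mm/row 12.2 deg/row 0.0
8
0.0064 -0.0001 0.0194 0 0 0 -1; 0.0128 -0.0002 0.0389 0.1 0.1 0 -1; 0.0193 -0.0004 0.0583 0.1 0.1 -0.1 -1; 0.0257 -0.0005 0.0778 0.2 0.2 -0.1 -1; 0.0327 -0.0005 0.0878 0.2 0.2 -0.1 -1; 0.0397 -0.0006 0.0978 0.2 0.2 -0.1 -1; 0.0468 -0.0006 0.1079 0.2 0.2 -0.1 -1; 0.0538 -0.0007 0.1179 0.2 0.2 -0.1 -1
```

View pics/w24.png

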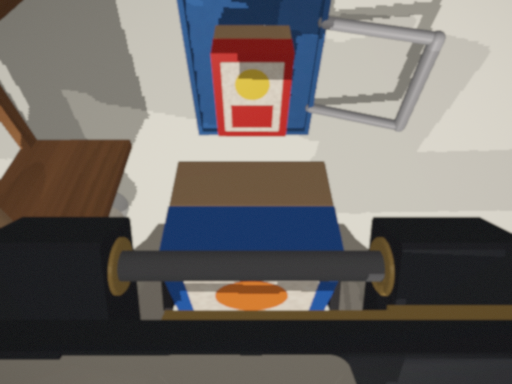

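View pics/s24.png

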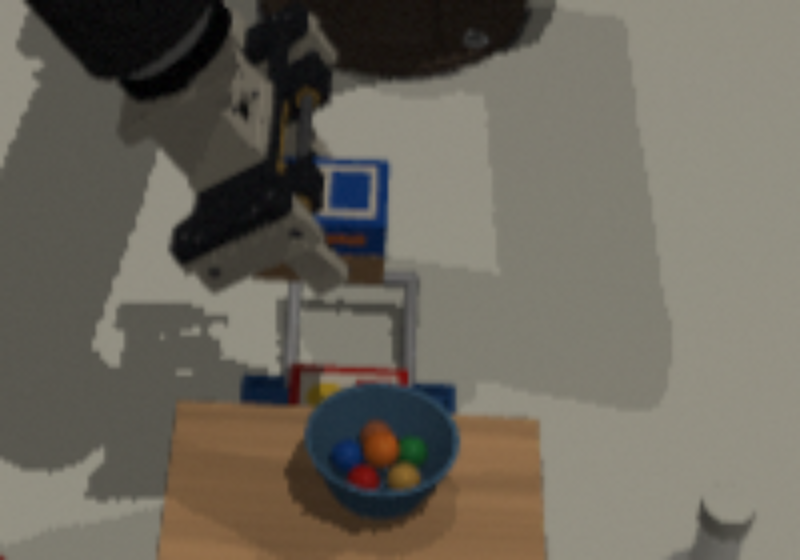

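Blue is shut and picture up, and red hasn't moved in the tray. Lowering blue onto red.

jog_arm(targets="0.0065 0 0.0195 0 0 0 -1; 0.013 0 0.039 0 0 0 -1; 0.0195 -0.0005 0.0585 0 0.2 0 -1; 0.0255 -0.0005 0.078 0.2 0.2 0 -1; 0.0325 -0.0005 0.088 0.2 0.2 0 -1; 0.0395 -0.0005 0.098 0.2 0.2 0 -1; 0.047 -0.0005 0.108 0.2 0.2 0 -1; 0.054 -0.0005 0.118 0.2 0.2 0 -1")

```text
clock: 57.45
tool_pos: [0.551, 0.0135, 0.0645]
orientation: [180.0, 34.8, -87.7]
force: [0.3, 0.1, -1.4]
opening: 0.062
```

Run:
```python
from st import *
o,X,R=cur();print(X-R.apply([0,0,.019]),o['orientation'],o['force'],np.degrees(np.arccos(-R.apply([0,0,1])[2])))
```

```text
[0.55148098 0.00265359 0.08011756] [179.99540859  34.78374715 -87.71501467] [ 0.33037296  0.06860401 -1.44553808] 34.78374741699576
```

jog_arm(targets="0.0004 0 0.0006 0 0 0 -1; 0.0008 0 0.0012 0 0 0 -1; 0.0012 0 0.0018 0 0 0 -1; 0.0016 0 0.0023 0 0 0 -1; 0.0018 0 0.0026 0 0 0 -1; 0.0018 0 0.0026 0 0 0 -1; 0.0018 0 0.0026 0 0 0 -1; 0.0018 0 0.0026 0 0 0 -1")

```text
clock: 58.45
tool_pos: [0.551, 0.0135, 0.0614]
orientation: [180.0, 34.8, -87.7]
force: [0.3, 1.0, -1.8]
opening: 0.0617
```

jog_arm(targets="0.0003 0 0.0004 0 0 0 -1; 0.0006 0 0.0008 0 0 0 -1; 0.0006 0 0.0008 0 0 0 -1; 0.0006 0 0.0008 0 0 0 0.45; 0.0006 0 0.0008 0 0 0 0.45; 0.0006 0 0.0008 0 0 0 0.5; 0.0006 0 0.0008 0 0 0 0.5; 0.0006 0 0.0008 0 0 0 0.55")

```text
clock: 59.45
tool_pos: [0.551, 0.0135, 0.0603]
orientation: [180.0, 34.8, -87.7]
force: [-0.1, 0.2, -0.2]
opening: 0.0673
```

jog_arm(targets="0 0 0 0 0 0 0.6; 0 0 -0.004 0 0 0 0.6; 0 0 -0.012 0 0 0 0.6; 0 0 -0.025 0 0 0 0.6; 0 0 -0.045 0 0 0 0.7; 0 0 -0.07 0 0 0 0.8; 0 0 -0.095 0 0 0 1; 0 0 -0.125 0 0 0 1")

```text
clock: 60.45
tool_pos: [0.5538, -0.059, 0.1648]
orientation: [-180.0, 34.8, -87.7]
force: [0.3, -0.1, -0.1]
opening: 0.0872
```

Run:
```python
from st import *
from tray import tray
from bx import top_rect
o,X,R=cur();print(X,o['force'])
w=snapshot('wrist');save(w,'w25')
try: print(tray(w))
except Exception as e: print(e)
print(top_rect(w,(.551,.003),zlo=.09,zhi=.11))
```

```text
[ 0.5538 -0.059   0.1648] [ 0.3001 -0.0665 -0.1463]
((550.0560302734375, 1.7016525268554688), (118.11581420898438, 148.5027618408203), np.float32(93.01625), 8475)
(array([0.5526, 0.0021]), (62.16254425048828, 81.62642669677734), np.float32(92.0555), np.float64(0.1013990187619481))
```

View pics/w25.png

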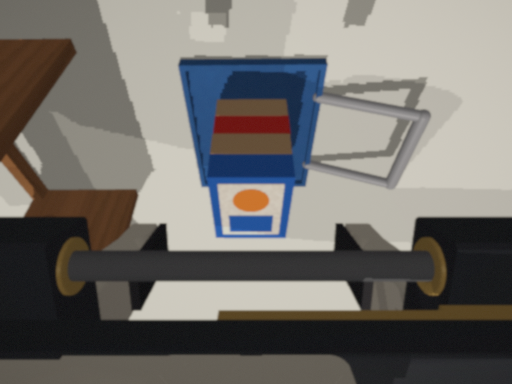

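Run:
```python
from kin import *
np.set_printoptions(precision=1,suppress=True)
B=fit()
for x in (.375,.385,.395):
  for yaw in (183,3):
   for pitch in (0,10,20,30):
    R=Ro.from_euler('y',-pitch,degrees=True)*Ro.from_euler('xyz',[180,0,yaw],degrees=True)
    bst=min((ik(np.array([x,-.005,.02]),R,np.array([s,12,-45,0,-35,-110+(180 if yaw==3 else 0)]),B) for s in (20,30)),key=lambda r:r[1])
    print(x,yaw,pitch,bst, 'bodydir',np.round(-R.apply([0,0,1]),2))
```

```text
0.375 183 0 (array([  30. ,    7.9,  -51. ,   -0. ,  -31.2, -117. ]), np.float64(3.660232485783023e-13)) bodydir [ 0. -0.  1.]
0.375 183 10 (array([  31.7,    3.9,  -58.3,    5.2,  -20.9, -123.3]), np.float64(0.051468585577510224)) bodydir [-0.2 -0.   1. ]
0.375 183 20 (array([  26.2,    2.4,  -58.3,   -8.2,  -12.5, -103.9]), np.float64(0.1611633378380043)) bodydir [-0.3 -0.   0.9]
0.375 183 30 (array([  0.5,   2.8, -50.8, -87.1,  -0.1,  -0.3]), np.float64(0.11139009748366163)) bodydir [-0.5 -0.   0.9]
0.375 3 0 (array([ 30. ,   7.9, -51. ,  -0. , -31.2,  63. ]), np.float64(2.496741500199313e-13)) bodydir [-0.  0.  1.]
0.375 3 10 (array([ 31.7,   3.9, -58.3,   5.2, -20.9,  56.7]), np.float64(0.051468554411709146)) bodydir [-0.2  0.   1. ]
0.375 3 20 (array([ 26.2,   2.4, -58.3,  -8.2, -12.5,  76.1]), np.float64(0.1611634713614644)) bodydir [-0.3  0.   0.9]
0.375 3 30 (array([  2.5,   2.8, -50.9, -82.9,  -0.1, 173.7]), np.float64(0.110122325413682)) bodydir [-0.5  0.   0.9]
0.385 183 0 (array([  29.1,    8.8,  -49.7,   -0. ,  -31.5, -116.1]), np.float64(2.9562612549400976e-12)) bodydi
[... 1171 characters left out ...]
9,  -58.3,   -3. ,  -11.5, -109.3]), np.float64(0.14030339877675457)) bodydir [-0.3 -0.   0.9]
0.395 183 30 (array([  0.7,   4.4, -49. , -86.7,  -0.1,  -0.9]), np.float64(0.11528952665399861)) bodydir [-0.5 -0.   0.9]
0.395 3 0 (array([ 28.3,   9.6, -48.5,  -0. , -31.8,  64.7]), np.float64(4.1071724578350344e-11)) bodydir [-0.  0.  1.]
0.395 3 10 (array([ 30.9,   5.3, -58.3,   8.9, -19.1,  54. ]), np.float64(0.03486191518201356)) bodydir [-0.2  0.   1. ]
0.395 3 20 (array([ 26.5,   3.9, -58.3,  -3. , -11.5,  70.7]), np.float64(0.14030349516684143)) bodydir [-0.3  0.   0.9]
0.395 3 30 (array([  2.5,   4.4, -49.1, -82.8,  -0.1, 173.7]), np.float64(0.11399837423403206)) bodydir [-0.5  0.   0.9]
```

Run:
```python
from go import *
R1=Ro.from_euler('xyz',[180,0,-125],degrees=True)
go([((.45,-.09,.28),R1,-.1,8)])
```

```text
step mm/row 19.5 deg/row 6.3
8
-0.0055 0.0132 -0.0133 1.4 4.2 4.5 -0.1; -0.011 0.0264 -0.0266 2.7 8.4 9.0 -0.1; -0.0165 0.0397 -0.0399 4.1 12.5 13.6 -0.1; -0.022 0.0529 -0.0532 5.5 16.7 18.1 -0.1; -0.0275 0.0661 -0.0664 6.9 20.9 22.6 -0.1; -0.033 0.0793 -0.0797 8.2 25.1 27.1 -0.1; -0.0385 0.0926 -0.093 9.6 29.2 31.7 -0.1; -0.044 0.1058 -0.1063 11.0 33.4 36.2 -0.1
```

jog_arm(targets="-0.0055 0.013 -0.0135 1.4 4.2 4.5 -0.1; -0.011 0.0265 -0.0265 2.7 8.4 9 -0.1; -0.0165 0.0395 -0.04 4.1 12.5 13.6 -0.1; -0.022 0.053 -0.053 5.5 16.7 18.1 -0.1; -0.0275 0.066 -0.0665 6.9 20.9 22.6 -0.1; -0.033 0.0795 -0.0795 8.2 25.1 27.1 -0.1; -0.0385 0.0925 -0.093 9.6 29.2 31.7 -0.1; -0.044 0.106 -0.1065 11 33.4 36.2 -0.1")

```text
clock: 61.5
tool_pos: [0.4493, -0.0909, 0.2822]
orientation: [-179.8, -0.0, -125.2]
force: [-0.1, 0.8, 0.2]
opening: 0.0392
```

Run:
```python
from go import *
o,X,R=cur();print(X,o['orientation'],o['joint_pos'])
R1=Ro.from_euler('xyz',[180,0,-177.2],degrees=True)
go([((.374,-.006,.16),R1,-.1,8)])
```

```text
[ 0.44927603 -0.09087311  0.28215366] [-1.79814532e+02 -3.25229285e-02 -1.25232148e+02] [ 13.44710819  -2.56287443 -20.1583901    0.16874759 -72.30652173
 -48.73035298]
step mm/row 20.8 deg/row 6.5
8
-0.0032 0.0139 0.0152 0 0 6.5 -0.1; -0.0065 0.0277 0.0304 0 0 13.0 -0.1; -0.0097 0.0416 0.0457 -0.1 0 19.5 -0.1; -0.013 0.0554 0.0609 -0.1 0 26.0 -0.1; -0.0162 0.0693 0.0761 -0.1 0 32.5 -0.1; -0.0195 0.0831 0.0913 -0.1 0 39.0 -0.1; -0.0227 0.097 0.1066 -0.2 0 45.5 -0.1; -0.026 0.1108 0.1218 -0.2 0.1 52.0 -0.1
```

jog_arm(targets="-0.003 0.014 0.015 0 0 6.5 -0.1; -0.0065 0.0275 0.0305 0 0 13 -0.1; -0.0095 0.0415 0.0455 0 0 19.5 -0.1; -0.013 0.0555 0.061 0 0 26 -0.1; -0.016 0.0695 0.076 0 0 32.5 -0.1; -0.0195 0.083 0.0915 0 0 39 -0.1; -0.0225 0.097 0.1065 0 0 45.5 -0.1; -0.026 0.111 0.122 0 0 52 -0.1")

```text
clock: 62.5
tool_pos: [0.3739, -0.0059, 0.1604]
orientation: [-179.9, 0.2, -177.5]
force: [-0.3, -1.1, -0.5]
opening: 0.0395
```

Run:
```python
from st import *
from tray import tray
o,X,R=cur();print(X,o['orientation'],o['joint_pos'])
s=snapshot('side');save(s,'s26');w=snapshot('wrist');save(w,'w26')
C=cloud(s);m=(C[...,2]>.028)&(C[...,2]<.05)&(abs(C[...,1])<.07)&(C[...,0]>.39)&(C[...,0]<.425);P=C[m];print(len(P),P.min(0),P.max(0),np.median(P,0))
print(stand(s,(.551,.003),z=.101))
R1=Ro.from_euler('xyz',[180,0,-177.2],degrees=True)
go([((.375,-.006,.02),R1,-.1,8)])
```

```text
[ 0.37394531 -0.00594181  0.16038288] [-179.88374919    0.22833449 -177.50674504] [  30.18929937   -6.26559707  -40.24257619    0.25254022  -55.87513704
 -117.83768104]
142 [ 0.40170183 -0.05120556  0.02902951] [0.42448556 0.04191996 0.0449498 ] [ 0.41303711 -0.0029525   0.03961632]
((552.8075561523438, 0.6878280639648438), (68.03175354003906, 80.23993682861328), 'phi', np.float32(-86.67339), 533)
step mm/row 17.4 deg/row 0.0
8
-0.0003 0 0.0174 0 0 0 -0.1; -0.0005 0.0001 0.0349 0 0 0 -0.1; -0.0008 0.0001 0.0523 -0.1 0 0 -0.1; -0.0011 0.0002 0.0698 -0.1 0 -0.1 -0.1; -0.0013 0.0002 0.0872 -0.1 0.1 -0.1 -0.1; -0.0016 0.0003 0.1046 -0.1 0.1 -0.1 -0.1; -0.0018 0.0003 0.1221 -0.1 0.1 -0.1 -0.1; -0.0021 0.0003 0.1395 -0.1 0.1 -0.1 -0.1
```

View pics/s26.png

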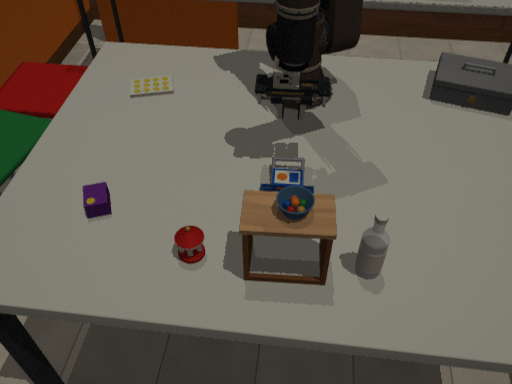

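Bar at x≈0.412, y≈−0.004, and the gripper is in front of it. Going down outside the bar.

jog_arm(targets="0 0 0.0175 0 0 0 -0.1; -0.0005 0 0.035 0 0 0 -0.1; -0.001 0 0.0525 0 0 0 -0.1; -0.001 0 0.07 0 0 0 -0.1; -0.001 0 0.087 0 0 0 -0.1; -0.001 0 0.1045 0 0 0 -0.1; -0.001 0 0.122 0 0 0 -0.1; -0.001 0 0.139 0 0 0 -0.1")

```text
clock: 63.6
tool_pos: [0.3754, -0.0064, 0.021]
orientation: [-179.9, 0.2, -177.2]
force: [-0.8, -0.1, 0.0]
opening: 0.0394
```

Run:
```python
from st import *
o,X,R=cur();print(X,o['orientation'],o['force'])
w=snapshot('wrist');save(w,'w27')
# full push plan: finger centre from 0.375 to end: bar 0.594-0.0155
d=np.array([np.cos(np.radians(4)),np.sin(np.radians(4)),0])
R1=Ro.from_euler('xyz',[180,0,-177.0],degrees=True)
go([(X+d*.1,R1,-.1,8)])
```

```text
[ 0.375381   -0.00636005  0.02099823] [-179.88073879    0.19154394 -177.17493119] [-0.82645714 -0.09122213  0.04958118]
step mm/row 12.6 deg/row 0.0
8
-0.0126 0.0003 -0.0002 0 0 0 -0.1; -0.0253 0.0006 -0.0004 0 0 -0.1 -0.1; -0.0379 0.001 -0.0006 -0.1 0 -0.1 -0.1; -0.0506 0.0013 -0.0008 -0.1 0 -0.1 -0.1; -0.0632 0.0016 -0.001 -0.1 0 -0.1 -0.1; -0.0758 0.0019 -0.0012 -0.1 0 -0.2 -0.1; -0.0885 0.0022 -0.0014 -0.2 0 -0.2 -0.1; -0.1011 0.0026 -0.0016 -0.2 0 -0.2 -0.1
```

View pics/w27.png

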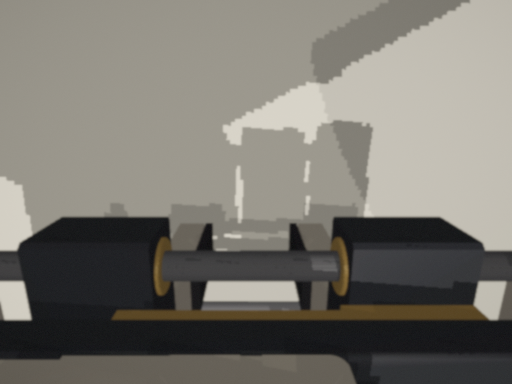

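Behind the bar. A gentle push.

jog_arm(targets="-0.008 0 0 0 0 0 -0.1; -0.014 0.0005 0 0 0 0 -0.1; -0.018 0.0005 0 0 0 0 -0.1; -0.022 0.0005 0 0 0 0 -0.1; -0.027 0.0005 0 0 0 0 -0.1; -0.033 0.001 0 0 0 0 -0.1; -0.039 0.001 0 0 0 0 -0.1; -0.045 0.001 0 0 0 0 -0.1")

```text
clock: 64.65
tool_pos: [0.4182, -0.0042, 0.0193]
orientation: [-179.8, -0.1, -177.2]
force: [-4.5, -1.3, 2.1]
opening: 0.0396
```

jog_arm(targets="-0.006 0 0 0 0 0 -0.1; -0.012 0 0 0 0 0 -0.1; -0.019 0.0005 0 0 0 0 -0.1; -0.026 0.0005 0 0 0 0 -0.1; -0.034 0.001 0 0 0 0 -0.1; -0.042 0.001 0 0 0 0 -0.1; -0.049 0.001 0 0 0 0 -0.1; -0.055 0.001 0 0 0 0 -0.1")

```text
clock: 65.65
tool_pos: [0.4734, -0.0006, 0.0192]
orientation: [-179.8, -0.1, -177.2]
force: [-4.3, -0.6, 4.8]
opening: 0.0393
```

Run:
```python
from st import *
from tray import tray
o,X,R=cur();print(X,o['orientation'],o['force'])
s=snapshot('side');cv2.imwrite('pics/s28.png',cv2.resize(s['img'][90:290,200:400,::-1],(600,600)));t=snapshot('top')
print(tray(s,(.62,.005)));print(stand(s,(.61,.003),z=.101));print(tray(t,(.62,.005)))
w=snapshot('wrist')
try: print(tray(w,(.62,.005)),stand(w,(.61,.003),z=.101))
except Exception as e: print(e)
```

```text
[ 0.47336327 -0.00060245  0.01922678] [-1.79787855e+02 -8.45342933e-02 -1.77233850e+02] [-4.31796023 -0.63475355  4.80046254]
((682.7111206054688, 9.188438415527344), (22.59259033203125, 146.0264434814453), np.float32(93.26853), 294)
None
((630.50048828125, 7.311920166015625), (120.00080108642578, 148.2491912841797), np.float32(91.627205), 1154)
attempt to get argmax of an empty sequence
```

View pics/s28.png

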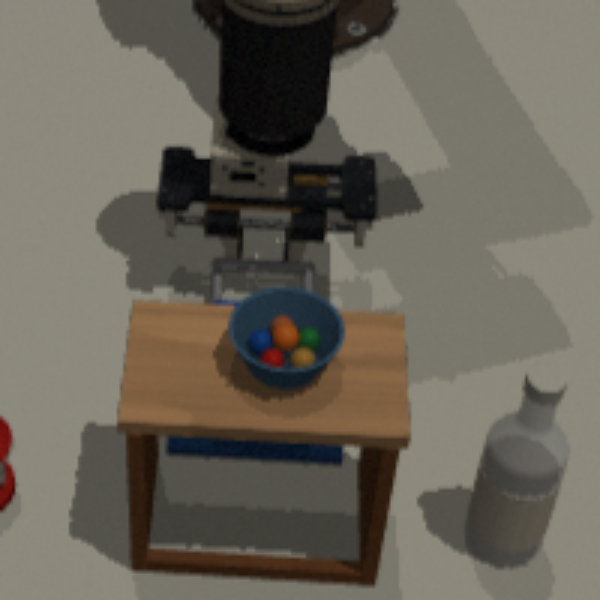

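Tray at (0.630,0.007) and square; it is entering centrally between the cheeks. Continuing.

jog_arm(targets="-0.005 0 0 0 0 0 -0.1; -0.01 0 0 0 0 0 -0.1; -0.016 0.0005 0 0 0 0 -0.1; -0.023 0.0005 0 0 0 0 -0.1; -0.031 0.001 0 0 0 0 -0.1; -0.039 0.001 0 0 0 0 -0.1; -0.046 0.0015 0 0 0 -0.2 -0.1; -0.052 0.0015 0 0 0 -0.3 -0.1")

```text
clock: 66.8
tool_pos: [0.5266, 0.0038, 0.0193]
orientation: [-179.8, 0.0, -176.9]
force: [-4.6, 1.2, 0.5]
opening: 0.0397
```

Run:
```python
from st import *
from tray import tray
o,X,R=cur();print(X,o['orientation'],o['force'])
s=snapshot('side');print(tray(s,(.69,.01)));t=snapshot('top');print(tray(t,(.68,.005)))
d=np.array([.734-.1555-X[0]])
print(d)
```

```text
[0.52663162 0.00380515 0.01934061] [-1.79816245e+02  2.89172009e-02 -1.76922183e+02] [-4.63137772  1.15276498  0.47847862]
((708.5991821289062, 13.0328369140625), (74.65989685058594, 146.7550811767578), np.float32(93.11325), 860)
((672.4927978515625, 12.175056457519531), (98.5774154663086, 148.98052978515625), np.float32(93.52161), 865)
[0.05186838]
```

jog_arm(targets="-0.005 0 0 0 0 0 -0.1; -0.01 0 0 0 0 0 -0.1; -0.017 0 0 0 0 0 -0.1; -0.025 0.0005 0 0 0 0 -0.1; -0.033 0.0005 0 0 0 0 -0.1; -0.041 0.0005 0 0 0 0 -0.1; -0.047 0.0005 0 0 0 0 -0.1; -0.0505 0.0005 0 0 0 0 -0.1")

```text
clock: 67.9
tool_pos: [0.5783, 0.0073, 0.0195]
orientation: [-179.8, 0.1, -176.9]
force: [-4.1, 0.5, 0.9]
opening: 0.0395
```

Run:
```python
from st import *
from tray import tray
o,X,R=cur();print(X,o['orientation'],o['force'])
s=snapshot('side');cv2.imwrite('pics/s30.png',cv2.resize(s['img'][90:290,200:400,::-1],(600,600)));print(tray(s,(.73,.01)));t=snapshot('top');print(tray(t,(.7,.005)))
```

```text
[0.57825975 0.00727178 0.0194786 ] [-1.79829614e+02  1.11992001e-01 -1.76916858e+02] [-4.08293465  0.50504293  0.88198318]
((733.07080078125, 15.571964263916016), (115.36094665527344, 148.0825958251953), np.float32(92.83167), 1164)
((700.70068359375, -12.60507583618164), (48.00206756591797, 95.20146942138672), np.float32(93.535095), 286)
```

View pics/s30.png

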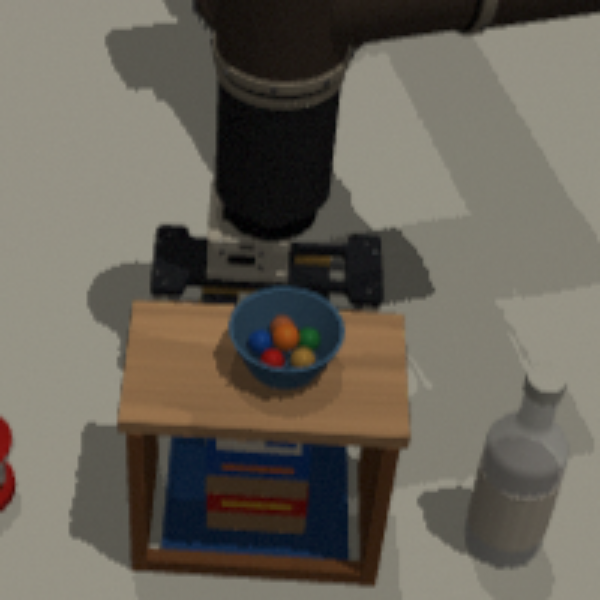

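The tray is home at (0.733,0.0156) against the bay at (0.734,0.0158), with the pile upright. I'll back off and lift.

jog_arm(targets="0.01 0 0 0 0 0 -0.1; 0.025 0 0 0 0 0 -0.1; 0.045 0 0 0 0 0 -0.1; 0.065 0 0 0 0 0 -0.1; 0.08 0 -0.01 0 0 0 -0.1; 0.09 0 -0.04 0 0 0 -0.1; 0.095 0 -0.08 0 0 0 -0.1; 0.1 0 -0.12 0 0 0 -0.1")

```text
clock: 69.0
tool_pos: [0.4777, 0.0023, 0.1414]
orientation: [-179.8, 0.2, -176.9]
force: [1.4, 0.3, -1.4]
opening: 0.0397
```

Run:
```python
from st import *
from tray import tray
o,X,R=cur();print(X,o['force'],o['clock'])
s=snapshot('side');cv2.imwrite('pics/s31.png',cv2.resize(s['img'][90:290,200:400,::-1],(600,600)));print(tray(s,(.73,.01)));t=snapshot('top');save(t,'t31')
C=cloud(s);I=(C[...,2]>.02)&(C[...,2]<.11)&(abs(C[...,0]-.74)<.05)&(abs(C[...,1]-.016)<.06);P=C[I];print(len(P),P.min(0),P.max(0))
for lo in (.02,.045,.07): 
    Q=P[(P[:,2]>lo)&(P[:,2]<lo+.02)];print(lo,len(Q),Q[:,1].min() if len(Q) else '',Q[:,1].max() if len(Q) else '',np.percentile(Q[:,0],95) if len(Q) else '')
print(models.spot_point('carousel',t)[:1],models.spot_point('water',t)[:1],models.spot_point('beads',t)[:1])
```

```text
[0.47771658 0.00227413 0.14138106] [ 1.40505353  0.34418225 -1.3719478 ] 69.0
((732.932861328125, 15.619937896728516), (115.16744232177734, 148.2063751220703), np.float32(92.818436), 1168)
917 [ 0.74529805 -0.0246321   0.02009871] [0.77226947 0.05654668 0.10654869]
0.02 157 -0.021522535340076004 0.055915014201678596 0.7696872341184914
0.045 172 -0.024420707989216563 0.05654667752330889 0.7702798152203788
0.07 181 -0.024632096072460016 0.05495986610571128 0.7707747420599066
[{'uv': [286.0, 165.2], 'conf': 0.93}] [] [{'uv': [202.8, 152.2], 'conf': 0.59}]
```

View pics/s31.png

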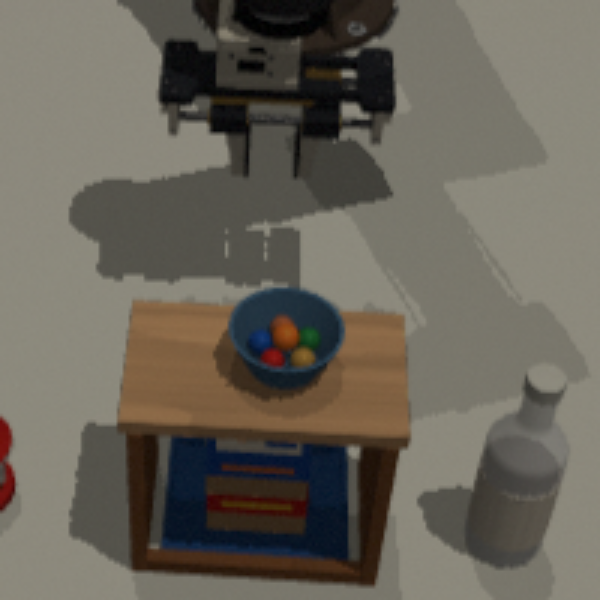

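View pics/t31.png

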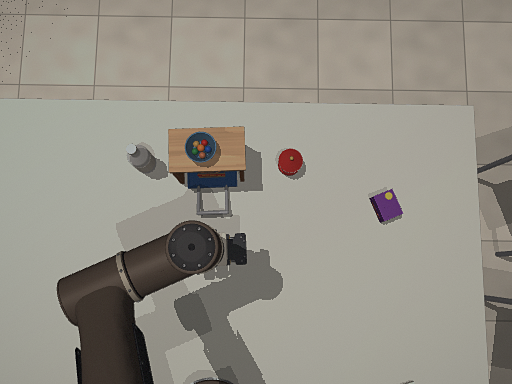

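The pile is squarely in the home tray, the robot touches nothing, and the bystanders haven't moved. Handing in.

jog_arm(targets="0 0 0 0 0 0 -0.1; 0 0 0 0 0 0 -0.1; 0 0 0 0 0 0 -0.1; 0 0 0 0 0 0 -0.1; 0 0 0 0 0 0 -0.1; 0 0 0 0 0 0 -0.1; 0 0 0 0 0 0 -0.1; 0 0 0 0 0 0 -0.1")

```text
clock: 70.25
tool_pos: [0.478, 0.0024, 0.1397]
orientation: [-179.9, 0.2, -176.9]
force: [-0.3, 0.1, -0.2]
opening: 0.0393
```

```bash
python3 -c "
from plant import job
print(job.close_job())"
```

```text
the job is handed in; nothing more can be done
None
```

The job is handed in at about 70 s. The tray is home with the red and blue boxes, the only two present, stacked picture up in its middle. `close_job` reports no verdict, so this rests on my own measurements.

**What I did:** I drew the tray out by its handle. I turned each box over in two quarter turns, holding lid and base together each time and standing the box on its end in between. I then laid red in the tray with blue on top, and pushed the loaded tray home against the handle bar. I left the purple look-alike alone. The standing red box was knocked aside about 1 cm while I was moving round it. I caught this before gripping and re-aimed.

**Last checks:**
- **Tray:** measured at (0.733, 0.0156) against the bay point at (0.734, 0.0158). It is square to the riser to within about 0.5°.
- **Pile:** within about 2–3 mm of the tray's middle before the push. The less exact side view after it put the pile within about 5 mm, upright, with both boxes shut.
- **Bystanders:** the bottle, bowl and carousel look upright and in place in the final pictures. The network did not find the bottle in the last top view, so for it I relied on the images.
- **Arm:** clear of everything, with contact forces near zero.

**Measurement disagreement:** some top and side camera readings of the boxes were off where the gripper hid part of them. I used the unobstructed views instead.

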